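# Fill and bolt the feeder of the insect cage

## Task

Fill the feeder of the clear insect cage and lock it up: drop every feed block from the white tray into the steel hopper in the cage roof so that all of them go down the feed tube, then lower the cover plate over the two studs until it lies flush on the roof, keeper towards the bolt. Finally slide the barrel bolt fully home through the keeper and turn its handle down into the notch. Leave the other things on the bench where they are.

Things in the scene. Friction and masses are not known exactly. Their poses are not given: they have to be found in the camera images.
- cage: The insect cage, fixed to the bench: a clear acrylic box 200 (x) x 280 (y) x 165 mm high with a white roof. Origin: centre of its underside; x points away from the robot when its yaw is 0, z up. Its flat roof is 165 mm above the bench. All the fittings named below sit on the roof. It stands at a different place and yaw each time.
- hopper_mouth (a point): Centre of the square mouth of the steel hopper, 76 x 76 mm, level with the roof (cage x 0, y -50 mm); axes as the cage's. Its four walls slope steeply (56 deg) down to the throat of the feed tube, 36 mm lower. The cover's origin comes to lie here when it is seated, its x and y axes along the cage's, keeper towards the bolt; turned half round it does not go over the studs.
- tube_throat (a point): Centre of the top of the square feed tube, 28 x 28 mm inside, straight below the mouth, at 129 mm above the bench; the tube's floor is 117 mm lower (12 mm above the bench). Blocks released over the middle of the hopper fall or slide into it and pile up in it, one above the other, in any attitude; it takes all six below its throat.
- cover: The cover plate of the feeder, aluminium, 100 (x) x 130 (y) x 6 mm, about 0.3 kg, loose, flat on the bench at the start, handle up. Origin: centre of its underside, z up. Two 12 mm holes at x +20 mm, y +-52 mm for the studs. Bow handle over the middle, keeper staple near its +y edge.
- cover_grip (a point): Middle of the bar of the cover's black bow handle, 34 mm above the cover's origin. The bar runs along the cover's y axis: 14 mm wide (x), 80 mm long (y), 28 to 40 mm above the underside, on two posts 10 mm thick at y +-34 mm with nothing between them.
- keeper (a point): Centre of the opening of the cover's steel keeper staple, at cover x -22 mm, y +55 mm, 18 mm above the underside. The opening is 20 mm wide (x), from 6 to 31 mm above the underside; the staple is 26 mm wide, 8 mm deep, top at 34 mm. The bolt's rod passes through it along y.
- stud_tip_a (a point): Tip of one locating stud: 8 mm in diameter, stands 25 mm above the roof, coned over its top 6 mm; at cage x +20 mm, y -102 mm.
- stud_tip_b (a point): Tip of the other stud, the same, at cage x +20 mm, y +2 mm.
- bolt (a joint): Barrel bolt on the roof, the rod's position in m: 0 fully drawn back, 0.055 fully home (stop). The 12 mm rod runs along the cage's y axis at cage x -22 mm, 18 mm above the roof, and moves towards the cage's -y (the feeder) as the value grows. Friction about 2 N. It starts drawn back to within 10 mm of 0, its end clear of the cover.
- bolt_handle (a joint): Angle of the bolt's handle about the rod, rad: 0 upright, 1.5 down and level, pointing to the cage's -x. Stays where left (friction 0.04 N m); starts at 0 to 0.2. The barrel's side walls (top 26 mm above the roof, 15 mm apart) stop it at about 0.4; only with the rod home (within 3 mm) it meets the notch, a 14 mm gap in the front wall, and turns all the way down.
- bolt_knob (a point): Centre of the ball knob, 18 mm in diameter, at the end of the bolt's handle, 42 mm from the rod's axis (60 mm above the roof when upright); its shank is 8 mm thick. Fully drawn back it is at cage y +117 mm (the rod's end face at y +34 mm), fully home at +62 mm (the end at -21 mm).
- tray: Shallow white tray holding the feed blocks, fixed, 220 (x) x 170 (y) mm, rim 10 mm above the bench, floor 4 mm above it. Origin: centre of its underside. It stands to the left or right of the cage, the cover on the other side.
- block0: A brown pressed feed block, a cylinder 20 mm in diameter and 16 mm high, 11 g, standing on end in the tray at the start. Origin: centre of its lower end face; z along its axis (its centre is at z +8 mm). Four to six of the six blocks are present (None if absent).
- block1: A brown pressed feed block, a cylinder 20 mm in diameter and 16 mm high, 11 g, standing on end in the tray at the start. Origin: centre of its lower end face; z along its axis (its centre is at z +8 mm). Four to six of the six blocks are present (None if absent).
- block2: A brown pressed feed block, a cylinder 20 mm in diameter and 16 mm high, 11 g, standing on end in the tray at the start. Origin: centre of its lower end face; z along its axis (its centre is at z +8 mm). Four to six of the six blocks are present (None if absent).
- block3: A brown pressed feed block, a cylinder 20 mm in diameter and 16 mm high, 11 g, standing on end in the tray at the start. Origin: centre of its lower end face; z along its axis (its centre is at z +8 mm). Four to six of the six blocks are present (None if absent).
- block4: A brown pressed feed block, a cylinder 20 mm in diameter and 16 mm high, 11 g, standing on end in the tray at the start. Origin: centre of its lower end face; z along its axis (its centre is at z +8 mm). Four to six of the six blocks are present (None if absent).
- block5: A brown pressed feed block, a cylinder 20 mm in diameter and 16 mm high, 11 g, standing on end in the tray at the start. Origin: centre of its lower end face; z along its axis (its centre is at z +8 mm). Four to six of the six blocks are present (None if absent).
- bottle_a: Fly bottle with white cap, 56 mm wide, 108 mm high, standing far left. Origin under its centre. Not part of the job: leave it.
- bottle_b: Fly bottle with white cap, 56 mm wide, 108 mm high, standing far right. Origin under its centre. Not part of the job: leave it.
- tape_roll: Roll of yellow tape, 64 mm wide, 19 mm high, lying in front of the cage. Origin under its centre. Not part of the job: leave it.
- fly_brush: Brush, 150 mm long, lying in front of the cage. Origin under its middle. Not part of the job: leave it.
- petri: Petri dish, 60 mm wide, 15 mm high, beside the tape roll. Origin under its centre. Not part of the job: leave it.
- wash_bottle: White wash bottle, 56 mm wide, 150 mm high, at the right edge. Origin under its centre. Not part of the job: leave it.
Not all that is in view belongs to the job. Of the things like the cover, leave any that is green; of the rest the smaller one is meant.

How it is judged:
On the way, in this order (a step that is already met when the one before it is completed fails the run):
1. every feed block present is down in the feed tube (z of each of block0, block1, block2, block3, block4, block5 in the frame of tube_throat below 0.006 m and horizontal distance between each of block0, block1, block2, block3, block4, block5 and tube_throat below 0.022 m), for 0.2 s.
2. the cover lies flush on the roof over both studs, keeper towards the bolt (horizontal distance between cover and hopper_mouth below 0.004 m and z of cover in the frame of hopper_mouth between -0.003 and 0.0025 m and angle between cover's own z axis and vertical below 0.035 rad and angle between the x axis of cover and the x axis of cage, either way round below 0.06 rad), for 0.2 s.
3. the bolt is slid fully home through the keeper (value of joint bolt above 0.051 m), for 0.1 s.
4. its handle is turned down into the notch (value of joint bolt_handle above 1.3 rad and value of joint bolt above 0.051 m), for 0.2 s.
At the end, for the whole second after the job is handed in: Every present block in the tube (origin not over 6 mm above the throat, within 22 mm of its axis); cover at rest flush on the roof (within 4 mm sideways, 2.5 mm in height, 0.035 rad tilt, 0.06 rad yaw); bolt over 0.051 m, handle over 1.3 rad (all of step 1 and all of step 2 and all of step 4 and linear speed of cover below 0.02 m/s); the robot touches nothing.
It fails at once if one of the other things on the bench is knocked over or pushed more than 5 cm away (distance of any of bottle_a, bottle_b, tape_roll, fly_brush, petri, wash_bottle from where it was at the start of the episode above 0.05 m or angle between any of bottle_a, bottle_b, wash_bottle's own z axis and vertical above 0.6 rad).
Of block0, block1, block2, block3, block4, block5 only 4 to 6 are there at a start; the rules pass over those that are not, and their reading is None.
At some moment in a run one of block0, block1, block2, block3, block4, block5, cover may be knocked a few centimetres aside while the robot is not near it.
Once in a run the grip may slacken for a moment while it holds something.
It also fails if it takes over 210 s, if anything falls off the work surface, if the arm or the gripper's body presses on something with over 40 N, if the wrist force passes 120 N, or if a joint passes its speed limit or range.

## Robot

A 6-joint arm with a two-finger parallel gripper is mounted at the origin on the work surface. World frame = base frame: x ahead of the robot, y to its left, z up, the work surface at z = 0. Lengths are in m, angles in rad, forces in N, time in s.
With the tool pointing down it reaches from about 0.35 to 0.775 m from the base axis. Payload 7.3 kg.
Tool frame: the origin (TCP) lies on the centre line of the jaws, within the pads' length; the fingertips stand tip_reach ahead of it and the grasp point (between the pads) lies 6 mm ahead of it (tip_reach is the distance from the TCP to the fingertips, in m); x points along the fingers, y is the direction in which the jaws open and shut, and the axes are right-handed (so a half turn about x gives the same grasp; the last joint's range is limited). The gripper opens to 92 mm and grips with 3 to 60 N. Pads are 19 mm wide; open, the fingers measure 130 mm over their backs; the gripper's body (75 mm by 190 mm) begins 47 mm behind the grasp point.
Start: joints at [1.08, 0.342, 1.524, -0, 1.275, -0.146], TCP at [0.177, 0.494, 0.252] pointing down, gripper open.
Joint ranges: [-2.53, 2.53], [-0.77, 2.02], [0.04, 2.7], [-1, 4.14], [0.28, 2.66], [-3.11, 3.11]. Speed limits (rad/s): [2.57, 2.57, 3.14, 3.14, 3.14, 3.14].

## Interface

Orientations are given as [roll, pitch, yaw] about the fixed x, y, z axes, in that order (R = Rz(yaw) Ry(pitch) Rx(roll)).
In Python, from cell import observe, read_camera, get_calibration, hand_in, tip_reach gives the robot as it stands. The module is installed in compiled form; this text tells all that it offers.
- The arm moves only by the shell command python3 -m crank 'ROWS' [FORCE]. ROWS is JSON, a list of rows, each an object of numbers: "fingers": the opening, from -1 (shut) to 1 (fully open); "tx", "ty", "tz": the shift along the tool's x, y, z in units of 40 mm (1.0 is 40 mm); "roll": the turn about the tool's x in units of 10 degrees (1.0 is 10 degrees). In form: [{"fingers": .., "tx": .., "ty": .., "tz": .., "roll": ..}, ...]. A call has exactly 8 rows; each row is the pose to reach, as a shift and turn from the pose commanded when the call began, along the tool's axes at that moment; what a row does not reach only later rows make up. A row lasts 1/8 s, in which the tool goes at most 62.5 mm and 10.7 degrees, less where a joint would pass 70% of its speed; a pose out of reach is approached as far as the arm can. A call with a gripper value outside its range is refused whole. The fingers move at their own pace and stop on an object; FORCE is the grip in N (left out, the last holds). Time passes only in rows, so rows that repeat a pose let the fingers close, or fill a call up. It gives the time, the measured TCP pose, the force and the opening at its end, in the units of the state.
- observe(): the state, without advancing time (a new reading comes with each control period).
- read_camera(name): name is "scene" or "side" or "wrist"; returns (picture, depth): 480x640x3 uint8, red, green, blue; 480x640 float32, m along the optical axis (not along the pixel's ray), 0 where there is no reading.
- get_calibration(name): a dict with "vertical_fov" (degrees; the focal length in pixels is half the picture's height over the tangent of half this angle, whatever the lens; pixels are square), "cx", "cy" (the principal point, pixels), "pose" (4x4, takes a point from camera to world coordinates); the wrist camera has in their place "T_tool_cam" (4x4, takes a point from camera to tool coordinates, whose origin is the TCP and whose axes are the tool frame's). Camera axes: x right, y down, z forward; pixel columns grow to the right and rows downward; lengths in m; the calibration is good to about 2 mm. A picture is of the moment at which its call begins: read the wrist's pose just before it. get_calibration takes no time and is no camera call.
- hand_in(): hands the job in, once; it reports no verdict.
The state is a dict: "time": time; "qpos": joint angles; "qvel": joint speeds; "joint_efforts": joint torques, N m; "tool_pos": TCP position; "tool_rot": TCP orientation; "contact_force": force on the tool from outside, world axes, zero at the start; "torque": the same for the moment, N m; "opening": finger opening in m.
Only numpy, scipy, OpenCV 4.12 (cv2) and the standard library are available. Lean on these libraries where they do the work, as an engineer would, in place of code of your own. Each camera call takes 0.05 s, during which the arm holds its last target. There are 200 camera calls.

## Working session

There is one attempt and no reset: what is moved stays moved. The work goes in short steps, Python scripts to look and compute and a shell command to move; the robot and the scene stay as the last step left them, time stands still between calls to the robot, and variables do not carry over. Pictures are saved under pics/ and viewed, about 12 in all and at most 16, crops included, and the job is handed in when it is done.

```bash
mkdir -p pics
cat > h.py <<'E'
import numpy as np, cv2
from cell import observe, read_camera, get_calibration, hand_in, tip_reach
from scipy.spatial.transform import Rotation as Ro
def K(c): 
    f=240/np.tan(np.radians(c['vertical_fov'])/2); return f
def pose(n,s=None):
    c=get_calibration(n)
    if n!='wrist': return c,np.array(c['pose'])
    s=s or observe(); T=np.eye(4); T[:3,:3]=Ro.from_euler('xyz',s['tool_rot']).as_matrix(); T[:3,3]=s['tool_pos']
    return c,T@np.array(c['T_tool_cam'])
def shot(n):
    c,P=pose(n); im,d=read_camera(n); return im,d,c,P
def cloud(d,c,P):
    f=K(c); v,u=np.mgrid[:480,:640]; p=np.stack([(u-c['cx'])/f*d,(v-c['cy'])/f*d,d],-1)
    return p@P[:3,:3].T+P[:3,3]
def ray(uv,z,c,P):
    f=K(c); r=P[:3,:3]@np.array([(uv[0]-c['cx'])/f,(uv[1]-c['cy'])/f,1]); return P[:3,3]+r*(z-P[2,3])/r[2]
def save(n,im): cv2.imwrite('pics/'+n+'.png',im[...,::-1])
E
python3 - <<'E'
from h import *
print(observe(),tip_reach() if callable(tip_reach) else tip_reach)
for n in('scene','side','wrist'):
    im,d,c,P=shot(n); save('a_'+n,im); np.savez('a_'+n,im=im,d=d,P=P); print(n,c,(d>0).mean()); print(P.round(3))
E
```

```text
{'time': 0.0, 'qpos': array([ 1.07998104e+00,  3.42734143e-01,  1.52505078e+00,  6.65755238e-06,
        1.27538716e+00, -1.45971805e-01]), 'qvel': array([ 0.00063453, -0.00030747,  0.00068526,  0.00082449,  0.00011534,
        0.00068812]), 'joint_efforts': array([-3.59577016e-04, -4.31243455e+01, -2.44218367e+01,  7.17697316e-02,
        5.57684444e-02, -5.84697295e-05]), 'tool_pos': array([0.17725804, 0.49376646, 0.25102722]), 'tool_rot': array([-1.72079874,  1.56921688, -2.06564417]), 'contact_force': array([ 0.08677723,  0.45876674, -0.25742767]), 'torque': array([0.01031511, 0.02991361, 0.06069809]), 'opening': 0.09202688970087897} 0.025
scene {'vertical_fov': 53.048818406606905, 'cx': 323.7710411834167, 'cy': 235.25399875496257, 'pose': array([[-0.85377389,  0.44613282, -0.2683946 ,  0.83263448],
       [ 0.52043422,  0.71666091, -0.46426863,  0.45819955],
       [-0.01477755, -0.53606216, -0.84404916,  1.25545444],
       [ 0.        ,  0.        ,  0.        ,  1.        ]])} 0.9961751302083334
[[-0.854  0.446 -0.268  0.833]
 [ 0.52   0.717 -0.464  0.458]
 [-0.015 -0.536 -0.
[... 417 characters left out ...]
09  0.365 -0.067]
 [-0.548  0.64  -0.539  0.664]
 [-0.013 -0.651 -0.759  1.286]
 [ 0.     0.     0.     1.   ]]
wrist {'vertical_fov': 59.02760908882071, 'cx': 319.6034964581262, 'cy': 246.44766791403617, 'T_tool_cam': array([[ 8.99172597e-04, -2.69017449e-01,  9.63134883e-01,
        -1.32587643e-01],
       [ 9.99999584e-01,  3.91552176e-04, -8.24222929e-04,
         4.64012074e-04],
       [-1.55387209e-04,  9.63135224e-01,  2.69017689e-01,
        -7.14212932e-02],
       [ 0.00000000e+00,  0.00000000e+00,  0.00000000e+00,
         1.00000000e+00]])} 0.995966796875
[[ 0.338  0.907  0.252  0.11 ]
 [ 0.941 -0.325 -0.093  0.519]
 [-0.002  0.269 -0.963  0.384]
 [ 0.     0.     0.     1.   ]]
```

View pics/a_scene.png

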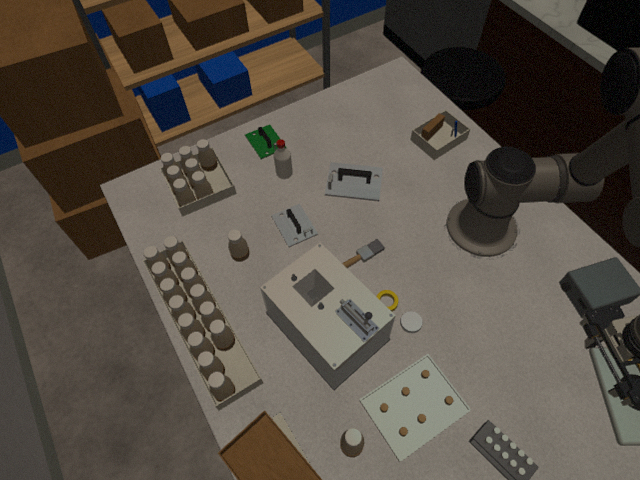

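View pics/a_side.png

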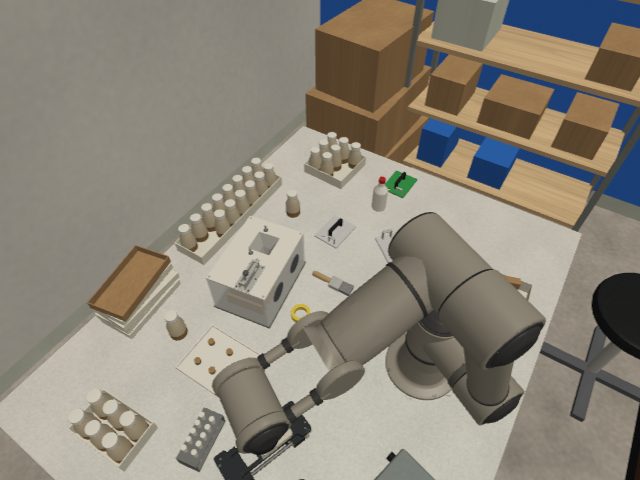

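The scene view shows six brown blocks in the tray (about 360–470, 355–460) and the cage roof centred near (328,305). There are three covers: green (265,140), large (352,180) and small (295,225). The small one is the target. The tray is on the left (+y) and the cover on the right.

```bash
cat > m.py <<'E'
from h import *
def blocks(im,d,c,P,zlo=0.002,zhi=0.035):
    W=cloud(d,c,P); hsv=cv2.cvtColor(im,cv2.COLOR_RGB2HSV)
    m=((hsv[...,0]<20)&(hsv[...,1]>75)&(W[...,2]<zhi)&(W[...,2]>-.005)&(W[...,0]>.1)&(W[...,0]<.75)).astype(np.uint8)
    n,l,st,ce=cv2.connectedComponentsWithStats(m); out=[]
    for i in range(1,n):
        if 25<st[i,4]<4000:
            w=W[l==i]; top=np.median(w[w[:,2]>np.percentile(w[:,2],60)][:,2]); t=w[w[:,2]>top-.004]
            out.append((st[i,4],ce[i].round(1),w.mean(0).round(4),t.mean(0).round(4)))
    return out
def roof(d,c,P):
    W=cloud(d,c,P); m=(abs(W[...,2]-.165)<.006)&(W[...,0]>.2)&(W[...,0]<.85)&(abs(W[...,1])<.5)
    n,l,st,ce=cv2.connectedComponentsWithStats(m.astype(np.uint8)); i=1+np.argmax(st[1:,4]); w=W[l==i]
    r=cv2.minAreaRect(w[:,:2].astype(np.float32)); return r,np.median(w[:,2]),st[i]
E
python3 - <<'E'
from m import *
for n in('scene','side'):
    z=np.load(f'a_{n}.npz'); c,P=pose(n); im,d=z['im'],z['d']
    print(n); print(roof(d,c,P))
    for b in blocks(im,d,c,P): print(b)
    W=cloud(d,c,P)
    # small cover: points 3..45mm above bench
    m=((W[...,2]>.003)&(W[...,2]<.06)&(W[...,0]>.2)&(W[...,0]<.85)).astype(np.uint8)
    k,l,st,ce=cv2.connectedComponentsWithStats(m)
    for i in range(1,k):
        if st[i,4]>150:
            w=W[l==i]; r=cv2.minAreaRect(w[w[:,2]<.02][:,:2].astype(np.float32)); h=w[w[:,2]>.035]
            print('obj',ce[i].round(),st[i,4],np.round(r[0],4),np.round(r[1],4),round(r[2],1),h.mean(0).round(4) if len(h)>10 else '')
E
```

```text
scene
(((0.5817169547080994, 0.024996310472488403), (0.20257380604743958, 0.28284478187561035), 9.968368530273438), np.float64(0.16576373582912174), array([ 260,  243,  135,  128, 7281], dtype=int32))
(np.int32(75), array([210. , 165.9]), array([ 0.6214, -0.6574,  0.0225]), array([ 0.6202, -0.6565,  0.0298]))
(np.int32(82), array([241.5, 255.9]), array([ 0.6853, -0.2879,  0.021 ]), array([ 0.6891, -0.2874,  0.0291]))
(np.int32(110), array([351.8, 260.5]), array([ 0.4147, -0.1035,  0.0177]), array([ 0.4167, -0.1042,  0.0202]))
(np.int32(46), array([425. , 373.5]), array([0.4378, 0.2746, 0.0194]), array([0.4379, 0.2747, 0.0204]))
(np.int32(49), array([405.3, 390.7]), array([0.5065, 0.2832, 0.0193]), array([0.5062, 0.2835, 0.0207]))
(np.int32(51), array([448.6, 399.8]), array([0.4283, 0.3577, 0.0195]), array([0.4291, 0.358 , 0.0211]))
(np.int32(50), array([384. , 407.1]), array([0.5757, 0.288 , 0.0208]), array([0.5762, 0.2876, 0.0221]))
(np.int32(56), array([421.4, 417.9]), array([0.5126, 0.3567, 0.0207]), array([0.5133, 0.3568, 0.0221]))
(np.int32(51), array([403.1, 430.9]), array([0.5
[... 3218 characters left out ...]
0809 0.1844] 20.5 [ 0.313  -0.3806  0.0453]
obj [263. 302.] 1006 [0.5034 0.0466] [0.3678 0.1761] 67.1 [0.5189 0.0947 0.0478]
obj [334. 282.] 434 [ 0.3946 -0.1136] [0.1876 0.0685] 2.3 
obj [148. 311.] 687 [0.8113 0.2984] [0.2619 0.0577] 86.4 [0.8016 0.3423 0.0504]
obj [298. 311.] 193 [0.4024 0.0573] [0.0697 0.0639] 20.3 
obj [178. 332.] 213 [0.6848 0.3268] [0.0684 0.0467] 45.3 [0.6693 0.3263 0.0488]
obj [212. 356.] 1747 [0.524  0.3219] [0.1868 0.2003] 88.6 
obj [122. 438.] 1298 [0.6213 0.6272] [0.1991 0.1389] 3.4 [0.5742 0.6333 0.0466]
obj [104. 420.] 280 [0.6691 0.6308] [0.1453 0.0162] 3.8 [0.6484 0.6286 0.0488]
obj [201. 440.] 1303 [0.4107 0.5125] [0.0839 0.1649] 11.6 [0.3942 0.5251 0.0479]
```

```bash
cat >> h.py <<'E'
def go(x,y,z,psi=None,s=None):
    "target TCP (world), psi=yaw of tool z (deg) -> units"
    s=s or observe(); R=Ro.from_euler('xyz',s['tool_rot']).as_matrix()
    d=R.T@(np.array([x,y,z])-s['tool_pos'])/.04
    p0=np.degrees(np.arctan2(R[1,2],R[0,2])); roll=0 if psi is None else -((psi-p0+180)%360-180)/10
    print('tx %.3f ty %.3f tz %.3f roll %.3f'%(*d,roll),'| now',s['tool_pos'].round(4),'psi %.2f t %.2f'%(p0,s['time']),'tilt',R[:,0].round(4))
E
python3 -c "
from h import *
go(.46,.32,.30,0)"
```

```text
tx -1.219 ty -1.704 tz 8.121 roll -1.975 | now [0.1773 0.4939 0.2512] psi -19.75 t 0.15 tilt [-5.e-04 -1.e-03 -1.e+00]
```

```bash
python3 -m crank '[{"fingers":-0.1,"tx":-1.22,"ty":0,"tz":0.5,"roll":-0.3},{"fingers":-0.1,"tx":-1.22,"ty":-0.5,"tz":2,"roll":-0.7},{"fingers":-0.1,"tx":-1.22,"ty":-1,"tz":3.5,"roll":-1.1},{"fingers":-0.1,"tx":-1.22,"ty":-1.4,"tz":5,"roll":-1.5},{"fingers":-0.1,"tx":-1.22,"ty":-1.7,"tz":6.5,"roll":-1.975},{"fingers":-0.1,"tx":-1.22,"ty":-1.7,"tz":8.12,"roll":-1.975},{"fingers":-0.1,"tx":-1.22,"ty":-1.7,"tz":8.12,"roll":-1.975},{"fingers":-0.1,"tx":-1.22,"ty":-1.7,"tz":8.12,"roll":-1.975}]' 15
python3 - <<'E'
from m import *
im,d,c,P=shot('wrist'); save('b',im)
for b in blocks(im,d,c,P): print(b, ray(b[1],.020,c,P).round(4))
go(.50,-.02,.40,10)
E
```

```text
time: 1.15
tool_pos: [0.4598, 0.3202, 0.2999]
tool_rot: [-2.949, 1.569, -2.95]
contact_force: [0.1, -0.4, 0.5]
opening: 0.0417
(np.int32(344), array([359.1, 168.7]), array([0.4257, 0.3579, 0.0192]), array([0.4259, 0.3581, 0.0195])) [0.4256 0.3579 0.02  ]
(np.int32(349), array([274. , 178.6]), array([0.4352, 0.2757, 0.019 ]), array([0.4356, 0.2753, 0.0195])) [0.435  0.2758 0.02  ]
(np.int32(340), array([284.7, 246.5]), array([0.5037, 0.2845, 0.0184]), array([0.5047, 0.2841, 0.0196])) [0.5032 0.2846 0.02  ]
(np.int32(333), array([355.9, 251.6]), array([0.509 , 0.3567, 0.0183]), array([0.51  , 0.3569, 0.0195])) [0.5086 0.3566 0.02  ]
(np.int32(231), array([624.8, 285.3]), array([0.5438, 0.6332, 0.0232]), array([0.5427, 0.6342, 0.0294])) [0.545  0.6358 0.02  ]
(np.int32(58), array([573.6, 287.2]), array([0.5433, 0.5769, 0.03  ]), array([0.5435, 0.5768, 0.031 ])) [0.5471 0.5832 0.02  ]
(np.int32(332), array([355.4, 302.3]), array([0.5649, 0.3575, 0.0177]), array([0.5662, 0.3577, 0.0194])) [0.5639 0.3573 0.02  ]
(np.int32(330), array([290.1, 308.6]), array([0.5721, 0.2885, 0.0177]), array([0.5734, 0.2882, 0.0194])) [0.5711 0.2887 0.02  ]
(np.int32(692), array([316.8, 386.5]), array([0.6663, 0.3166, 0.0176]), array([0.6672, 0.3161, 0.0264])) [0.6648 0.3166 0.02  ]
tx -2.494 ty -8.517 tz 1.013 roll -0.998 | now [0.4593 0.3207 0.3003] psi 0.02 t 1.20 tilt [-0.0011 -0.     -1.    ]
```

View pics/b.png

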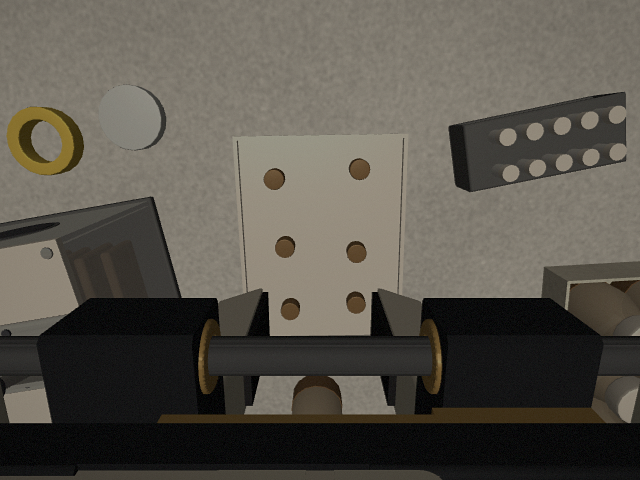

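The wrist view shows six blocks, at pixels (274,179), (359,169), (285,246), (356,252), (290,309) and (355,302). Their tops measure 19.5 mm high. I'll start picking with block B at (.4355,.2755).

```bash
python3 -c "
from h import *
go(.4355,.2755,.031,0)"
```

```text
tx 6.732 ty -1.129 tz -0.587 roll 0.002 | now [0.4593 0.3207 0.3003] psi 0.02 t 1.20 tilt [-0.0011 -0.     -1.    ]
```

```bash
python3 -m crank '[{"fingers":-0.1,"tx":0.8,"ty":-1.13,"tz":-0.59,"roll":0},{"fingers":-0.1,"tx":2.2,"ty":-1.13,"tz":-0.59,"roll":0},{"fingers":-0.1,"tx":3.6,"ty":-1.13,"tz":-0.59,"roll":0},{"fingers":-0.1,"tx":5,"ty":-1.13,"tz":-0.59,"roll":0},{"fingers":-0.1,"tx":6,"ty":-1.13,"tz":-0.59,"roll":0},{"fingers":-0.1,"tx":6.73,"ty":-1.13,"tz":-0.59,"roll":0},{"fingers":-0.1,"tx":6.73,"ty":-1.13,"tz":-0.59,"roll":0},{"fingers":-0.5,"tx":6.73,"ty":-1.13,"tz":-0.59,"roll":0}]' 15
python3 -m crank '[{"fingers":-1,"tx":0,"ty":0,"tz":0,"roll":0},{"fingers":-1,"tx":0,"ty":0,"tz":0,"roll":0},{"fingers":-1,"tx":0,"ty":0,"tz":0,"roll":0},{"fingers":-1,"tx":-1,"ty":0,"tz":0,"roll":0},{"fingers":-1,"tx":-2.5,"ty":0,"tz":0,"roll":0},{"fingers":-1,"tx":-4,"ty":0,"tz":0,"roll":0},{"fingers":-1,"tx":-5.5,"ty":0,"tz":0,"roll":0},{"fingers":-1,"tx":-7,"ty":0,"tz":0,"roll":0}]'
python3 -c "
from h import *
go(.46,-.03,.34,10)"
```

```text
time: 2.2
tool_pos: [0.4356, 0.2761, 0.0317]
tool_rot: [1.082, 1.571, 1.084]
contact_force: [-0.6, -0.1, -0.6]
opening: 0.0353
time: 3.2
tool_pos: [0.4362, 0.2748, 0.3134]
tool_rot: [0.062, 1.57, 0.062]
contact_force: [1.4, 0.1, -0.8]
opening: 0.0191
tx -0.664 ty -7.619 tz 0.598 roll -1.002 | now [0.4362 0.2748 0.3134] psi -0.02 t 3.20 tilt [ 4.e-04  0.e+00 -1.e+00]
```

```bash
python3 -m crank '[{"fingers":-1,"tx":-0.6,"ty":-1,"tz":0.8,"roll":0},{"fingers":-1,"tx":-1.2,"ty":-2.2,"tz":1.6,"roll":0},{"fingers":-1,"tx":-1.2,"ty":-3.4,"tz":2.4,"roll":-0.2},{"fingers":-1,"tx":-1.2,"ty":-4.6,"tz":3.2,"roll":-0.4},{"fingers":-1,"tx":-1.2,"ty":-5.8,"tz":4.1,"roll":-0.6},{"fingers":-1,"tx":-1.2,"ty":-7.3,"tz":4.1,"roll":-0.8},{"fingers":-1,"tx":-1.2,"ty":-7.3,"tz":4.1,"roll":-1},{"fingers":-1,"tx":-1.2,"ty":-7.3,"tz":4.1,"roll":-1}]'
python3 - <<'E'
from m import *
im,d,c,P=shot('wrist'); save('c',im); np.savez('c',im=im,d=d,P=P)
print(roof(d,c,P)); go(.588,-.023,.197,10)
E
```

```text
time: 4.2
tool_pos: [0.6003, -0.0169, 0.3592]
tool_rot: [1.929, 1.57, 2.103]
contact_force: [0.3, 0.6, 0.3]
opening: 0.0191
(((0.5799468755722046, 0.026431158185005188), (0.19986501336097717, 0.2814190983772278), 9.643306732177734), np.float64(0.16462967804691023), array([  189,    69,   391,   256, 70718], dtype=int32))
tx 4.059 ty -0.119 tz -0.334 roll -0.001 | now [ 0.6003 -0.0161  0.3594] psi 9.99 t 4.25 tilt [ 0.e+00  5.e-04 -1.e+00]
```

View pics/c.png

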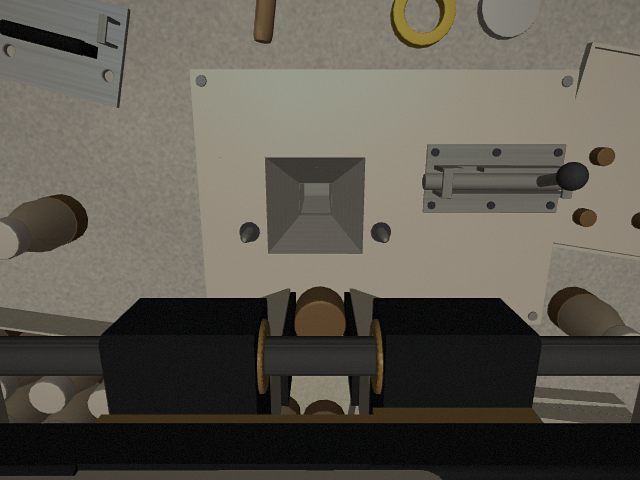

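The wrist view shows the hopper mouth at about (265–365, 157–254) and the studs at (249,232) and (381,232). The bolt's knob is at (573,176). The block is still held.

Run:
```python
from m import *
z=np.load('c.npz'); c,_=pose('wrist'); P=z['P']; im,d=z['im'],z['d']
g=cv2.cvtColor(im,cv2.COLOR_RGB2GRAY)
W=cloud(d,c,P)
# mouth: not-roof pixels inside window
m=np.zeros((480,640),np.uint8); m[140:270,255:380]=(W[140:270,255:380,2]<.160)
n,l,st,ce=cv2.connectedComponentsWithStats(m); i=1+np.argmax(st[1:,4])
cn=cv2.findContours((l==i).astype(np.uint8),0,1)[0][0]; pts=np.array([ray(p[0],.165,c,P)[:2] for p in cn],np.float32)
r=cv2.minAreaRect(pts); print('mouth',r,st[i])
# dark round screws / studs
for (u,v,zz) in((201,81,.165),(567,81,.165),(533,316,.165)):
    s=g[v-10:v+11,u-10:u+11].astype(float); w=np.clip(np.median(s)-15-s,0,None); yy,xx=np.mgrid[-10:11,-10:11]
    uv=(u+(w*xx).sum()/w.sum(),v+(w*yy).sum()/w.sum()); print('screw',np.round(uv,1),ray(uv,zz,c,P).round(4))
for (u,v) in((249,225),(381,225),(573,176)):
    w=W[v-16:v+24,u-20:u+20].reshape(-1,3); t=w[w[:,2]>w[:,2].max()-.004]; print('high',t.mean(0).round(4),len(t),w[:,2].max())
k=W[165:200,410:470].reshape(-1,3); k=k[k[:,2]>.18]; print('rod',k.mean(0),k[:,1].min())
```

```text
mouth ((0.5881263017654419, -0.023188959807157516), (0.07164652645587921, 0.07227366417646408), 9.954939842224121) [ 267  159   96   92 8004]
screw [201.   80.7] [ 0.5123 -0.1194  0.165 ]
screw [567.8  82.2] [0.4676 0.1416 0.165 ]
screw [528.2 320.7] [0.6534 0.1703 0.165 ]
high [ 0.5302 -0.0293  0.4918] 12 0.4917841729019512
high [ 0.5302 -0.0293  0.4918] 5 0.4917841729019512
high [ 0.5302 -0.0293  0.4918] 8 0.4917841729019512
rod [0.5504783  0.06577261 0.19234663] -0.0292726074613228
```

```bash
python3 -m crank '[{"fingers":-1,"tx":0.4,"ty":-0.12,"tz":-0.33,"roll":0},{"fingers":-1,"tx":1.4,"ty":-0.12,"tz":-0.33,"roll":0},{"fingers":-1,"tx":2.6,"ty":-0.12,"tz":-0.33,"roll":0},{"fingers":-1,"tx":3.6,"ty":-0.12,"tz":-0.33,"roll":0},{"fingers":-1,"tx":4.05,"ty":-0.12,"tz":-0.33,"roll":0},{"fingers":-1,"tx":4.05,"ty":-0.12,"tz":-0.33,"roll":0},{"fingers":-0.2,"tx":4.05,"ty":-0.12,"tz":-0.33,"roll":0},{"fingers":-0.2,"tx":4.05,"ty":-0.12,"tz":-0.33,"roll":0}]'
python3 -c "
from h import *
go(.5045,.2843,.031,0)"
```

```text
time: 5.25
tool_pos: [0.5889, -0.0236, 0.1987]
tool_rot: [-0.307, 1.568, -0.132]
contact_force: [-0.3, 0.1, -0.4]
opening: 0.034
tx 4.185 ty 7.950 tz -0.750 roll 1.002 | now [ 0.5889 -0.0236  0.1987] psi 10.02 t 5.25 tilt [ 2.5e-03 -3.0e-04 -1.0e+00]
```

The first block is released. Measured mouth centre is (.5881,-.0232) and cage yaw about 9.8°. Next is block C.

```bash
python3 -m crank '[{"fingers":-0.1,"tx":-1.4,"ty":0,"tz":0,"roll":0},{"fingers":-0.1,"tx":-2.7,"ty":0.5,"tz":0,"roll":0},{"fingers":-0.1,"tx":-2.7,"ty":2,"tz":-0.2,"roll":0.3},{"fingers":-0.1,"tx":-2.7,"ty":3.5,"tz":-0.4,"roll":0.6},{"fingers":-0.1,"tx":-2.7,"ty":5,"tz":-0.6,"roll":1},{"fingers":-0.1,"tx":-2.5,"ty":6.5,"tz":-0.75,"roll":1},{"fingers":-0.1,"tx":-1.7,"ty":7.95,"tz":-0.75,"roll":1},{"fingers":-0.1,"tx":-0.4,"ty":7.95,"tz":-0.75,"roll":1}]'
python3 - <<'E'
from m import *
im,d,c,P=shot('scene')
for b in blocks(im,d,c,P): 
    if .25<b[2][1]<.4 and b[2][0]<.62: print(b)
im,d,c,P=shot('wrist')
for b in blocks(im,d,c,P): 
    if .25<b[2][1]<.4 and b[2][0]<.62: print(b)
go(.5045,.2843,.031,0)
E
```

```text
time: 6.25
tool_pos: [0.5037, 0.2883, 0.2152]
tool_rot: [0.5, 1.563, 0.504]
contact_force: [0.4, 0.6, -0.9]
opening: 0.0415
(np.int32(48), array([405.2, 390.8]), array([0.5072, 0.2835, 0.0204]), array([0.5084, 0.2838, 0.0218]))
(np.int32(52), array([383.8, 407.3]), array([0.5762, 0.2881, 0.0203]), array([0.5761, 0.288 , 0.0212]))
(np.int32(55), array([421.4, 417.9]), array([0.5125, 0.3566, 0.0205]), array([0.513 , 0.3569, 0.0215]))
(np.int32(52), array([403.1, 431. ]), array([0.5687, 0.3576, 0.0206]), array([0.5688, 0.3583, 0.0214]))
(np.int32(666), array([419.7, 127. ]), array([0.4262, 0.3572, 0.0188]), array([0.4262, 0.3578, 0.0195]))
(np.int32(558), array([318.8, 230.7]), array([0.504 , 0.2841, 0.0186]), array([0.5047, 0.284 , 0.0195]))
(np.int32(587), array([411.3, 237.7]), array([0.5093, 0.3562, 0.0181]), array([0.5101, 0.3568, 0.0193]))
(np.int32(114), array([408.8, 294.1]), array([0.5582, 0.3581, 0.0134]), array([0.5583, 0.3597, 0.0181]))
(np.int32(546), array([323.4, 311.6]), array([0.5722, 0.2881, 0.0178]), array([0.5736, 0.288 , 0.0194]))
tx 4.444 ty 0.020 tz 0.141 roll 0.011 | now [0.5005 0.2841 0.2088] psi 0.11 t 6.35 tilt [-0.009  -0.0037 -1.    ]
```

```bash
python3 -m crank '[{"fingers":-0.1,"tx":1,"ty":0,"tz":0,"roll":0},{"fingers":-0.1,"tx":2.3,"ty":0,"tz":0,"roll":0},{"fingers":-0.1,"tx":3.6,"ty":0,"tz":0,"roll":0},{"fingers":-0.1,"tx":4.3,"ty":0,"tz":0,"roll":0},{"fingers":-0.1,"tx":4.56,"ty":0,"tz":0,"roll":0},{"fingers":-0.1,"tx":4.56,"ty":0,"tz":0,"roll":0},{"fingers":-0.6,"tx":4.56,"ty":0,"tz":0,"roll":0},{"fingers":-1,"tx":4.56,"ty":0,"tz":0,"roll":0}]'
python3 -c "
from h import *
go(.588,-.023,.197,10)"
```

```text
time: 7.35
tool_pos: [0.5044, 0.2844, 0.0324]
tool_rot: [0.396, 1.568, 0.396]
contact_force: [0.8, -0.3, 1.2]
opening: 0.0261
tx -4.118 ty -7.680 tz 2.100 roll -1.001 | now [0.5044 0.2844 0.0324] psi -0.01 t 7.35 tilt [ 0.0023  0.001  -1.    ]
```

```bash
python3 -m crank '[{"fingers":-1,"tx":0,"ty":0,"tz":0,"roll":0},{"fingers":-1,"tx":0,"ty":0,"tz":0,"roll":0},{"fingers":-1,"tx":-1,"ty":0,"tz":0,"roll":0},{"fingers":-1,"tx":-2.4,"ty":0,"tz":0,"roll":0},{"fingers":-1,"tx":-3.9,"ty":0,"tz":0,"roll":0},{"fingers":-1,"tx":-5.4,"ty":0,"tz":0,"roll":0},{"fingers":-1,"tx":-6.8,"ty":-0.5,"tz":0.2,"roll":0},{"fingers":-1,"tx":-7,"ty":-1.9,"tz":0.6,"roll":-0.2}]'
python3 -m crank '[{"fingers":-1,"tx":0,"ty":-1.4,"tz":0.4,"roll":-0.4},{"fingers":-1,"tx":0,"ty":-2.8,"tz":0.8,"roll":-0.8},{"fingers":-1,"tx":0,"ty":-4.2,"tz":1.3,"roll":-0.8},{"fingers":-1,"tx":0.4,"ty":-5.7,"tz":1.6,"roll":-0.8},{"fingers":-1,"tx":1.6,"ty":-5.8,"tz":1.65,"roll":-0.8},{"fingers":-1,"tx":2.85,"ty":-5.8,"tz":1.65,"roll":-0.8},{"fingers":-1,"tx":2.85,"ty":-5.8,"tz":1.65,"roll":-0.8},{"fingers":-0.4,"tx":2.85,"ty":-5.8,"tz":1.65,"roll":-0.8}]'
python3 -c "
from h import *
go(.588,-.023,.197,10);go(.5735,.288,.031,0)"
```

```text
time: 8.35
tool_pos: [0.5286, 0.2094, 0.3157]
tool_rot: [0.279, 1.562, 0.319]
contact_force: [1.3, -0.9, -1.0]
opening: 0.0193
time: 9.35
tool_pos: [0.6026, -0.0214, 0.1989]
tool_rot: [-0.311, 1.568, -0.136]
contact_force: [-0.1, -0.4, -0.8]
opening: 0.0247
tx 0.047 ty 0.024 tz -0.366 roll 0.002 | now [ 0.6026 -0.0214  0.1989] psi 10.02 t 9.35 tilt [ 2.7e-03 -4.0e-04 -1.0e+00]
tx 4.193 ty 7.747 tz 0.618 roll 1.002 | now [ 0.6026 -0.0214  0.1989] psi 10.02 t 9.35 tilt [ 2.7e-03 -4.0e-04 -1.0e+00]
```

```bash
python3 -m crank '[{"fingers":-0.1,"tx":-1.4,"ty":0,"tz":0,"roll":0},{"fingers":-0.1,"tx":-2.7,"ty":0.5,"tz":0,"roll":0},{"fingers":-0.1,"tx":-2.7,"ty":2,"tz":0.2,"roll":0.3},{"fingers":-0.1,"tx":-2.7,"ty":3.5,"tz":0.4,"roll":0.6},{"fingers":-0.1,"tx":-2.7,"ty":5,"tz":0.62,"roll":1},{"fingers":-0.1,"tx":-2.6,"ty":6.4,"tz":0.62,"roll":1},{"fingers":-0.1,"tx":-2,"ty":7.75,"tz":0.62,"roll":1},{"fingers":-0.1,"tx":-0.4,"ty":7.75,"tz":0.62,"roll":1}]'
python3 -m crank '[{"fingers":-0.1,"tx":1,"ty":0,"tz":0,"roll":0},{"fingers":-0.1,"tx":2.3,"ty":0,"tz":0,"roll":0},{"fingers":-0.1,"tx":3.6,"ty":0,"tz":0,"roll":0},{"fingers":-0.1,"tx":4.3,"ty":0,"tz":0,"roll":0},{"fingers":-0.1,"tx":4.57,"ty":0,"tz":0,"roll":0},{"fingers":-0.1,"tx":4.57,"ty":0,"tz":0,"roll":0},{"fingers":-0.6,"tx":4.57,"ty":0,"tz":0,"roll":0},{"fingers":-1,"tx":4.57,"ty":0,"tz":0,"roll":0}]'
python3 -c "
from h import *
go(.588,-.023,.197,0)"
```

```text
time: 10.35
tool_pos: [0.5735, 0.2937, 0.2201]
tool_rot: [0.423, 1.557, 0.429]
contact_force: [1.4, -0.5, -1.1]
opening: 0.0417
time: 11.35
tool_pos: [0.5731, 0.2885, 0.0333]
tool_rot: [0.365, 1.568, 0.365]
contact_force: [0.1, -0.8, 0.2]
opening: 0.0257
tx -4.099 ty -7.783 tz 0.384 roll -0.000 | now [0.5731 0.2885 0.0333] psi -0.00 t 11.35 tilt [ 0.0026  0.001  -1.    ]
```

```bash
python3 -m crank '[{"fingers":-1,"tx":0,"ty":0,"tz":0,"roll":0},{"fingers":-1,"tx":0,"ty":0,"tz":0,"roll":0},{"fingers":-1,"tx":-1,"ty":0,"tz":0,"roll":0},{"fingers":-1,"tx":-2.4,"ty":0,"tz":0,"roll":0},{"fingers":-1,"tx":-3.9,"ty":0,"tz":0,"roll":0},{"fingers":-1,"tx":-5.4,"ty":0,"tz":0,"roll":0},{"fingers":-1,"tx":-6.8,"ty":-0.5,"tz":0.1,"roll":0},{"fingers":-1,"tx":-7,"ty":-1.9,"tz":0.2,"roll":0}]'
python3 -m crank '[{"fingers":-1,"tx":0,"ty":-1.4,"tz":0.1,"roll":0},{"fingers":-1,"tx":0,"ty":-2.8,"tz":0.18,"roll":0},{"fingers":-1,"tx":0,"ty":-4.2,"tz":0.18,"roll":0},{"fingers":-1,"tx":0.4,"ty":-5.7,"tz":0.18,"roll":0},{"fingers":-1,"tx":1.6,"ty":-5.88,"tz":0.18,"roll":0},{"fingers":-1,"tx":2.9,"ty":-5.88,"tz":0.18,"roll":0},{"fingers":-1,"tx":2.9,"ty":-5.88,"tz":0.18,"roll":0},{"fingers":-0.4,"tx":2.9,"ty":-5.88,"tz":0.18,"roll":0}]'
python3 -c "
from h import *
go(.588,-.023,.197,0);go(.4262,.358,.031,0)"
```

```text
time: 12.35
tool_pos: [0.5813, 0.2135, 0.3165]
tool_rot: [0.286, 1.562, 0.29]
contact_force: [1.1, -0.2, -1.1]
opening: 0.0193
time: 13.35
tool_pos: [0.5885, -0.023, 0.1976]
tool_rot: [-0.149, 1.568, -0.148]
contact_force: [0.4, 0.4, -0.1]
opening: 0.0247
tx 0.014 ty 0.001 tz -0.011 roll 0.002 | now [ 0.5885 -0.023   0.1976] psi 0.02 t 13.35 tilt [ 2.6e-03 -4.0e-04 -1.0e+00]
tx 4.150 ty 9.529 tz -4.065 roll 0.002 | now [ 0.5885 -0.023   0.1976] psi 0.02 t 13.35 tilt [ 2.6e-03 -4.0e-04 -1.0e+00]
```

```bash
python3 -m crank '[{"fingers":-0.3,"tx":-1.4,"ty":0,"tz":0,"roll":0},{"fingers":-0.1,"tx":-2.7,"ty":0.5,"tz":-0.2,"roll":0},{"fingers":-0.1,"tx":-2.7,"ty":1.9,"tz":-0.8,"roll":0},{"fingers":-0.1,"tx":-2.7,"ty":3.3,"tz":-1.4,"roll":0},{"fingers":-0.1,"tx":-2.7,"ty":4.7,"tz":-2,"roll":0},{"fingers":-0.1,"tx":-2.7,"ty":6.1,"tz":-2.6,"roll":0},{"fingers":-0.1,"tx":-2.7,"ty":7.5,"tz":-3.2,"roll":0},{"fingers":-0.1,"tx":-2.2,"ty":8.9,"tz":-3.8,"roll":0}]'
python3 -m crank '[{"fingers":-0.1,"tx":1,"ty":0.63,"tz":-0.27,"roll":0},{"fingers":-0.1,"tx":2.4,"ty":0.63,"tz":-0.27,"roll":0},{"fingers":-0.1,"tx":3.9,"ty":0.63,"tz":-0.27,"roll":0},{"fingers":-0.1,"tx":5.4,"ty":0.63,"tz":-0.27,"roll":0},{"fingers":-0.1,"tx":6.36,"ty":0.63,"tz":-0.27,"roll":0},{"fingers":-0.1,"tx":6.36,"ty":0.63,"tz":-0.27,"roll":0},{"fingers":-0.6,"tx":6.36,"ty":0.63,"tz":-0.27,"roll":0},{"fingers":-1,"tx":6.36,"ty":0.63,"tz":-0.27,"roll":0}]'
python3 -c "
from h import *
go(.588,-.023,.197,0)"
```

```text
time: 14.35
tool_pos: [0.4362, 0.3344, 0.2888]
tool_rot: [0.514, 1.561, 0.515]
contact_force: [0.2, 0.6, -0.8]
opening: 0.0412
time: 15.35
tool_pos: [0.4262, 0.3576, 0.0313]
tool_rot: [0.574, 1.568, 0.575]
contact_force: [0.3, 0.2, -0.0]
opening: 0.0261
tx -4.149 ty -9.508 tz 4.053 roll 0.002 | now [0.4262 0.3576 0.0313] psi 0.02 t 15.35 tilt [ 0.0025  0.0016 -1.    ]
```

```bash
python3 -m crank '[{"fingers":-1,"tx":0,"ty":0,"tz":0,"roll":0},{"fingers":-1,"tx":0,"ty":0,"tz":0,"roll":0},{"fingers":-1,"tx":-1,"ty":0,"tz":0,"roll":0},{"fingers":-1,"tx":-2.4,"ty":0,"tz":0,"roll":0},{"fingers":-1,"tx":-3.9,"ty":0,"tz":0,"roll":0},{"fingers":-1,"tx":-5.4,"ty":0,"tz":0,"roll":0},{"fingers":-1,"tx":-6.8,"ty":-0.5,"tz":0.2,"roll":0},{"fingers":-1,"tx":-7,"ty":-1.9,"tz":0.8,"roll":0}]'
python3 -m crank '[{"fingers":-1,"tx":0,"ty":-1.3,"tz":0.55,"roll":0},{"fingers":-1,"tx":0,"ty":-2.6,"tz":1.1,"roll":0},{"fingers":-1,"tx":0,"ty":-3.9,"tz":1.65,"roll":0},{"fingers":-1,"tx":0,"ty":-5.2,"tz":2.2,"roll":0},{"fingers":-1,"tx":0,"ty":-6.5,"tz":2.75,"roll":0},{"fingers":-1,"tx":0.5,"ty":-7.6,"tz":3.25,"roll":0},{"fingers":-1,"tx":1.6,"ty":-7.6,"tz":3.25,"roll":0},{"fingers":-1,"tx":2.85,"ty":-7.6,"tz":3.25,"roll":0}]'
python3 -c "
from h import *
go(.588,-.023,.197,0);go(.510,.3569,.031,0)"
```

```text
time: 16.35
tool_pos: [0.458, 0.282, 0.3143]
tool_rot: [0.47, 1.562, 0.474]
contact_force: [0.0, 0.1, -0.8]
opening: 0.0189
time: 17.35
tool_pos: [0.5875, -0.0243, 0.1947]
tool_rot: [-0.051, 1.57, -0.053]
contact_force: [-0.1, -0.4, -0.6]
opening: 0.0186
tx -0.056 ty 0.033 tz 0.013 roll -0.010 | now [ 0.5875 -0.0243  0.1947] psi -0.10 t 17.35 tilt [ 1.3e-03 -1.0e-04 -1.0e+00]
tx 4.090 ty 9.527 tz -1.959 roll -0.010 | now [ 0.5875 -0.0243  0.1947] psi -0.10 t 17.35 tilt [ 1.3e-03 -1.0e-04 -1.0e+00]
```

```bash
python3 -m crank '[{"fingers":-0.4,"tx":0,"ty":0,"tz":0,"roll":0},{"fingers":-0.3,"tx":0,"ty":0,"tz":0,"roll":0},{"fingers":-0.1,"tx":-1.4,"ty":0,"tz":0,"roll":0},{"fingers":-0.1,"tx":-2.7,"ty":0.5,"tz":-0.1,"roll":0},{"fingers":-0.1,"tx":-2.7,"ty":1.9,"tz":-0.4,"roll":0},{"fingers":-0.1,"tx":-2.7,"ty":3.4,"tz":-0.7,"roll":0},{"fingers":-0.1,"tx":-2.7,"ty":4.9,"tz":-1.0,"roll":0},{"fingers":-0.1,"tx":-2.7,"ty":6.4,"tz":-1.3,"roll":0}]'
python3 -m crank '[{"fingers":-0.1,"tx":0,"ty":1.4,"tz":-0.3,"roll":0},{"fingers":-0.1,"tx":0.8,"ty":2.8,"tz":-0.6,"roll":0},{"fingers":-0.1,"tx":2.2,"ty":3.12,"tz":-0.65,"roll":0},{"fingers":-0.1,"tx":3.7,"ty":3.12,"tz":-0.65,"roll":0},{"fingers":-0.1,"tx":5.2,"ty":3.12,"tz":-0.65,"roll":0},{"fingers":-0.1,"tx":6.5,"ty":3.12,"tz":-0.65,"roll":0},{"fingers":-0.1,"tx":6.85,"ty":3.12,"tz":-0.65,"roll":0},{"fingers":-0.1,"tx":6.85,"ty":3.12,"tz":-0.65,"roll":0}]'
python3 -c "
from h import *
go(.588,-.023,.197,0);go(.510,.3569,.031,0)"
```

```text
time: 18.35
tool_pos: [0.5352, 0.2349, 0.3073]
tool_rot: [0.281, 1.565, 0.281]
contact_force: [0.7, 1.4, -0.7]
opening: 0.0413
time: 19.35
tool_pos: [0.5106, 0.3584, 0.0321]
tool_rot: [0.509, 1.568, 0.509]
contact_force: [0.1, 1.1, 1.2]
opening: 0.0416
tx -4.132 ty -9.530 tz 1.945 roll 0.001 | now [0.5106 0.3584 0.0321] psi 0.01 t 19.35 tilt [ 0.0029  0.0016 -1.    ]
tx 0.027 ty -0.039 tz -0.015 roll 0.001 | now [0.5106 0.3584 0.0321] psi 0.01 t 19.35 tilt [ 0.0029  0.0016 -1.    ]
```

```bash
python3 -m crank '[{"fingers":-1,"tx":0,"ty":0,"tz":0,"roll":0},{"fingers":-1,"tx":0,"ty":0,"tz":0,"roll":0},{"fingers":-1,"tx":0,"ty":0,"tz":0,"roll":0},{"fingers":-1,"tx":0,"ty":0,"tz":0,"roll":0},{"fingers":-1,"tx":-1.5,"ty":0,"tz":0,"roll":0},{"fingers":-1,"tx":-3,"ty":0,"tz":0,"roll":0},{"fingers":-1,"tx":-4.5,"ty":0,"tz":0,"roll":0},{"fingers":-1,"tx":-6,"ty":-0.5,"tz":0.1,"roll":0}]'
python3 -m crank '[{"fingers":-1,"tx":-1,"ty":-1.3,"tz":0.25,"roll":0},{"fingers":-1,"tx":-1,"ty":-2.7,"tz":0.5,"roll":0},{"fingers":-1,"tx":-1,"ty":-4.2,"tz":0.85,"roll":0},{"fingers":-1,"tx":-1,"ty":-5.7,"tz":1.2,"roll":0},{"fingers":-1,"tx":-1,"ty":-7.2,"tz":1.5,"roll":0},{"fingers":-1,"tx":-0.6,"ty":-8.7,"tz":1.8,"roll":0},{"fingers":-1,"tx":0.6,"ty":-9,"tz":1.85,"roll":0},{"fingers":-1,"tx":1.85,"ty":-9,"tz":1.85,"roll":0}]'
python3 -c "
from h import *
go(.588,-.023,.197,0);go(.5662,.358,.031,0)"
```

```text
time: 20.35
tool_pos: [0.5126, 0.3383, 0.2709]
tool_rot: [1.228, 1.57, 1.23]
contact_force: [1.6, 0.9, 0.0]
opening: 0.019
time: 21.35
tool_pos: [0.5873, -0.0242, 0.1939]
tool_rot: [-0.207, 1.569, -0.21]
contact_force: [0.6, 0.4, -0.7]
opening: 0.0192
tx -0.078 ty 0.029 tz 0.016 roll -0.017 | now [ 0.5873 -0.0242  0.1939] psi -0.17 t 21.35 tilt [ 1.3e-03 -3.0e-04 -1.0e+00]
tx 4.069 ty 9.554 tz -0.562 roll -0.017 | now [ 0.5873 -0.0242  0.1939] psi -0.17 t 21.35 tilt [ 1.3e-03 -3.0e-04 -1.0e+00]
```

```bash
python3 -m crank '[{"fingers":-0.4,"tx":0,"ty":0,"tz":0,"roll":0},{"fingers":-0.3,"tx":0,"ty":0,"tz":0,"roll":0},{"fingers":-0.1,"tx":-1.4,"ty":0,"tz":0,"roll":0},{"fingers":-0.1,"tx":-2.7,"ty":0.5,"tz":0,"roll":0},{"fingers":-0.1,"tx":-2.7,"ty":1.9,"tz":-0.1,"roll":0},{"fingers":-0.1,"tx":-2.7,"ty":3.4,"tz":-0.2,"roll":0},{"fingers":-0.1,"tx":-2.7,"ty":4.9,"tz":-0.3,"roll":0},{"fingers":-0.1,"tx":-2.7,"ty":6.4,"tz":-0.4,"roll":0}]'
python3 -m crank '[{"fingers":-0.1,"tx":0,"ty":1.4,"tz":-0.1,"roll":0},{"fingers":-0.1,"tx":0.8,"ty":2.8,"tz":-0.15,"roll":0},{"fingers":-0.1,"tx":2.2,"ty":3.12,"tz":-0.15,"roll":0},{"fingers":-0.1,"tx":3.7,"ty":3.12,"tz":-0.15,"roll":0},{"fingers":-0.1,"tx":5.2,"ty":3.12,"tz":-0.15,"roll":0},{"fingers":-0.1,"tx":6.5,"ty":3.12,"tz":-0.15,"roll":0},{"fingers":-0.1,"tx":6.85,"ty":3.12,"tz":-0.15,"roll":0},{"fingers":-0.1,"tx":6.85,"ty":3.12,"tz":-0.15,"roll":0}]'
python3 -c "
from h import *
go(.588,-.023,.197,0);go(.5662,.358,.031,0)"
```

```text
time: 22.35
tool_pos: [0.5712, 0.2362, 0.3066]
tool_rot: [0.26, 1.565, 0.26]
contact_force: [1.1, 0.0, 0.2]
opening: 0.0414
time: 23.35
tool_pos: [0.5665, 0.3597, 0.032]
tool_rot: [0.46, 1.567, 0.461]
contact_force: [0.3, -0.5, 0.4]
opening: 0.0415
tx -4.140 ty -9.560 tz 0.546 roll 0.003 | now [0.5665 0.3597 0.032 ] psi 0.03 t 23.35 tilt [ 0.0033  0.0016 -1.    ]
tx 0.024 ty -0.042 tz -0.007 roll 0.003 | now [0.5665 0.3597 0.032 ] psi 0.03 t 23.35 tilt [ 0.0033  0.0016 -1.    ]
```

```bash
python3 -m crank '[{"fingers":-1,"tx":0,"ty":0,"tz":0,"roll":0},{"fingers":-1,"tx":0,"ty":0,"tz":0,"roll":0},{"fingers":-1,"tx":0,"ty":0,"tz":0,"roll":0},{"fingers":-1,"tx":0,"ty":0,"tz":0,"roll":0},{"fingers":-1,"tx":-1.5,"ty":0,"tz":0,"roll":0},{"fingers":-1,"tx":-3,"ty":0,"tz":0,"roll":0},{"fingers":-1,"tx":-4.5,"ty":0,"tz":0,"roll":0},{"fingers":-1,"tx":-6,"ty":-0.5,"tz":0,"roll":0}]'
python3 -m crank '[{"fingers":-1,"tx":-1,"ty":-1.3,"tz":0.1,"roll":0},{"fingers":-1,"tx":-1,"ty":-2.7,"tz":0.2,"roll":0},{"fingers":-1,"tx":-1,"ty":-4.2,"tz":0.3,"roll":0},{"fingers":-1,"tx":-1,"ty":-5.7,"tz":0.4,"roll":0},{"fingers":-1,"tx":-1,"ty":-7.2,"tz":0.5,"roll":0},{"fingers":-1,"tx":-0.6,"ty":-8.7,"tz":0.55,"roll":0},{"fingers":-1,"tx":0.6,"ty":-9.05,"tz":0.55,"roll":0},{"fingers":-1,"tx":1.85,"ty":-9.05,"tz":0.55,"roll":0}]'
python3 -m crank '[{"fingers":-0.4,"tx":0,"ty":0,"tz":0,"roll":0},{"fingers":-0.3,"tx":0,"ty":0,"tz":0,"roll":0},{"fingers":-0.1,"tx":-1.4,"ty":0,"tz":0,"roll":0},{"fingers":-0.1,"tx":-2.8,"ty":0,"tz":0,"roll":0},{"fingers":-0.1,"tx":-4.1,"ty":0,"tz":0.3,"roll":0},{"fingers":-0.1,"tx":-4.1,"ty":0,"tz":0.3,"roll":0},{"fingers":-0.1,"tx":-4.1,"ty":0,"tz":0.3,"roll":0},{"fingers":-0.1,"tx":-4.1,"ty":0,"tz":0.3,"roll":0}]'
python3 - <<'E'
from m import *
im,d,c,P=shot('wrist'); 
W=cloud(d,c,P); f=K(c); q=np.linalg.inv(P)@np.array([.5881,-.0232,.129,1]); u,v=int(q[0]/q[2]*f+c['cx']),int(q[1]/q[2]*f+c['cy']); print(u,v)
s=im[v-60:v+60,u-80:u+80]; save('d',cv2.resize(s,None,fx=4,fy=4)); 
hsv=cv2.cvtColor(im,cv2.COLOR_RGB2HSV)[v-60:v+60,u-80:u+80]; m=(hsv[...,0]<20)&(hsv[...,1]>75); w=W[v-60:v+60,u-80:u+80][m]; print(m.sum(), w.mean(0) if len(w) else 0, w[:,2].max() if len(w) else 0)
im,d,c,P=shot('scene')
print([b for b in blocks(im,d,c,P) if .1<b[2][1]<.5 and b[2][0]<.65])
go(.42,-.29,.34,0)
E
```

```text
time: 24.35
tool_pos: [0.5647, 0.3394, 0.2701]
tool_rot: [1.098, 1.57, 1.099]
contact_force: [1.4, -0.2, -0.6]
opening: -0.0001
time: 25.35
tool_pos: [0.5873, -0.0252, 0.1934]
tool_rot: [-0.197, 1.569, -0.2]
contact_force: [0.3, 0.3, 0.1]
opening: 0.0004
time: 26.35
tool_pos: [0.5987, -0.0229, 0.3575]
tool_rot: [2.924, 1.569, 2.924]
contact_force: [-0.5, -0.5, -1.0]
opening: 0.0414
319 202
568 [ 0.58984777 -0.01952764  0.09832801] 0.49020872949101946
[(np.int32(51), array([386.8, 413.3]), array([0.5782, 0.3037, 0.0199]), array([0.5794, 0.3037, 0.0216]))]
tx 0.439 ty -6.673 tz -4.469 roll -0.000 | now [ 0.5988 -0.0231  0.3573] psi -0.00 t 26.45 tilt [-1.8e-03  4.0e-04 -1.0e+00]
```

View pics/d.png

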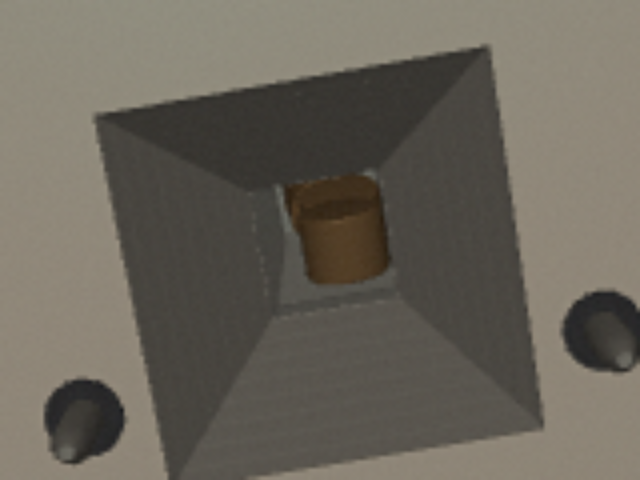

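The hopper is working, with blocks down in the tube. The last block had been knocked aside to about (.577,.304), so I missed it. Going back for it.

```bash
python3 -m crank '[{"fingers":-0.1,"tx":0.5,"ty":1.3,"tz":-0.1,"roll":0},{"fingers":-0.1,"tx":1,"ty":2.7,"tz":-0.2,"roll":0},{"fingers":-0.1,"tx":1,"ty":4.2,"tz":-0.3,"roll":0},{"fingers":-0.1,"tx":1,"ty":5.7,"tz":-0.4,"roll":0},{"fingers":-0.1,"tx":1.5,"ty":7.2,"tz":-0.55,"roll":0},{"fingers":-0.1,"tx":2.5,"ty":8.17,"tz":-0.55,"roll":0},{"fingers":-0.1,"tx":3.5,"ty":8.17,"tz":-0.55,"roll":0},{"fingers":-0.1,"tx":3.5,"ty":8.17,"tz":-0.55,"roll":0}]'
python3 - <<'E'
from m import *
im,d,c,P=shot('wrist')
for b in blocks(im,d,c,P): 
    if .25<b[2][1]<.4 and b[2][0]<.64: print(b); go(b[3][0],b[3][1],.031,0)
E
```

```text
time: 27.45
tool_pos: [0.5751, 0.3033, 0.2141]
tool_rot: [-2.764, 1.562, -2.763]
contact_force: [0.2, 0.4, -0.3]
opening: 0.0415
(np.int32(527), array([321.3, 224.5]), array([0.5756, 0.3039, 0.0187]), array([0.5764, 0.3039, 0.0195]))
tx 4.654 ty 0.021 tz 0.009 roll -0.000 | now [0.5766 0.3033 0.2171] psi -0.00 t 27.50 tilt [-0.0032 -0.0013 -1.    ]
```

```bash
python3 -m crank '[{"fingers":-0.1,"tx":1,"ty":0.02,"tz":0,"roll":0},{"fingers":-0.1,"tx":2.3,"ty":0.02,"tz":0,"roll":0},{"fingers":-0.1,"tx":3.6,"ty":0.02,"tz":0,"roll":0},{"fingers":-0.1,"tx":4.3,"ty":0.02,"tz":0,"roll":0},{"fingers":-0.1,"tx":4.64,"ty":0.02,"tz":0,"roll":0},{"fingers":-0.1,"tx":4.64,"ty":0.02,"tz":0,"roll":0},{"fingers":-0.6,"tx":4.64,"ty":0.02,"tz":0,"roll":0},{"fingers":-1,"tx":4.64,"ty":0.02,"tz":0,"roll":0}]'
python3 -m crank '[{"fingers":-1,"tx":0,"ty":0,"tz":0,"roll":0},{"fingers":-1,"tx":0,"ty":0,"tz":0,"roll":0},{"fingers":-1,"tx":-1,"ty":0,"tz":0,"roll":0},{"fingers":-1,"tx":-2.4,"ty":0,"tz":0,"roll":0},{"fingers":-1,"tx":-3.9,"ty":0,"tz":0,"roll":0},{"fingers":-1,"tx":-5.4,"ty":0,"tz":0,"roll":0},{"fingers":-1,"tx":-6.8,"ty":-0.5,"tz":0,"roll":0},{"fingers":-1,"tx":-7,"ty":-1.9,"tz":0,"roll":0}]'
python3 -c "
from h import *
go(.588,-.023,.197,0)"
```

```text
time: 28.5
tool_pos: [0.5781, 0.3047, 0.0343]
tool_rot: [0.393, 1.568, 0.393]
contact_force: [-0.8, 0.4, -0.7]
opening: 0.0257
time: 29.5
tool_pos: [0.5781, 0.2298, 0.3174]
tool_rot: [0.313, 1.562, 0.316]
contact_force: [1.8, -1.2, -1.3]
opening: 0.0189
tx 2.994 ty -6.330 tz 0.197 roll 0.021 | now [0.5781 0.2298 0.3174] psi 0.21 t 29.50 tilt [ 0.0086  0.0028 -1.    ]
```

```bash
python3 -m crank '[{"fingers":-1,"tx":0,"ty":-1.4,"tz":0.1,"roll":0},{"fingers":-1,"tx":0,"ty":-2.8,"tz":0.2,"roll":0},{"fingers":-1,"tx":0,"ty":-4.3,"tz":0.25,"roll":0},{"fingers":-1,"tx":0.2,"ty":-5.8,"tz":0.25,"roll":0},{"fingers":-1,"tx":1.2,"ty":-6.28,"tz":0.25,"roll":0},{"fingers":-1,"tx":2.4,"ty":-6.28,"tz":0.25,"roll":0},{"fingers":-1,"tx":2.85,"ty":-6.28,"tz":0.25,"roll":0},{"fingers":-1,"tx":2.85,"ty":-6.28,"tz":0.25,"roll":0}]'
python3 -m crank '[{"fingers":-0.4,"tx":0,"ty":0,"tz":0,"roll":0},{"fingers":-0.3,"tx":0,"ty":0,"tz":0,"roll":0},{"fingers":-0.1,"tx":-1.4,"ty":0,"tz":0,"roll":0},{"fingers":-0.1,"tx":-2.8,"ty":0,"tz":0,"roll":0},{"fingers":-0.1,"tx":-4.1,"ty":0,"tz":0,"roll":0},{"fingers":-0.1,"tx":-4.1,"ty":0,"tz":0,"roll":0},{"fingers":-0.1,"tx":-4.1,"ty":0,"tz":0,"roll":0},{"fingers":-0.1,"tx":-4.1,"ty":0,"tz":0,"roll":0}]'
python3 - <<'E'
from m import *
im,d,c,P=shot('wrist'); 
W=cloud(d,c,P); f=K(c); q=np.linalg.inv(P)@np.array([.5881,-.0232,.129,1]); u,v=int(q[0]/q[2]*f+c['cx']),int(q[1]/q[2]*f+c['cy']); print(u,v)
s=im[v-60:v+60,u-80:u+80]; save('e',cv2.resize(s,None,fx=4,fy=4)); 
hsv=cv2.cvtColor(im,cv2.COLOR_RGB2HSV)[v-35:v+40,u-40:u+40]; m=(hsv[...,0]<20)&(hsv[...,1]>75); w=W[v-35:v+40,u-40:u+40][m]; print(m.sum(), w.mean(0) if len(w) else 0, w.max(0),w.min(0))
im,d,c,P=shot('scene')
print([b for b in blocks(im,d,c,P) if .1<b[2][1]<.5 and b[2][0]<.65])
go(.43,-.30,.34,-80)
E
```

```text
time: 30.5
tool_pos: [0.5863, -0.0228, 0.197]
tool_rot: [2.951, 1.567, 2.951]
contact_force: [0.8, 0.3, 0.2]
opening: 0.0192
time: 31.5
tool_pos: [0.5867, -0.0227, 0.3612]
tool_rot: [2.937, 1.568, 2.937]
contact_force: [-0.1, 0.7, 0.7]
opening: 0.041
319 215
675 [ 0.58760988 -0.0220539   0.11378058] [ 0.6025282  -0.00756129  0.4939411 ] [ 0.51577002 -0.0378178   0.01100642]
[]
tx 0.539 ty -6.932 tz -3.921 roll 7.999 | now [ 0.5869 -0.0228  0.3613] psi -0.01 t 31.60 tilt [-2.3e-03  5.0e-04 -1.0e+00]
```

View pics/e.png

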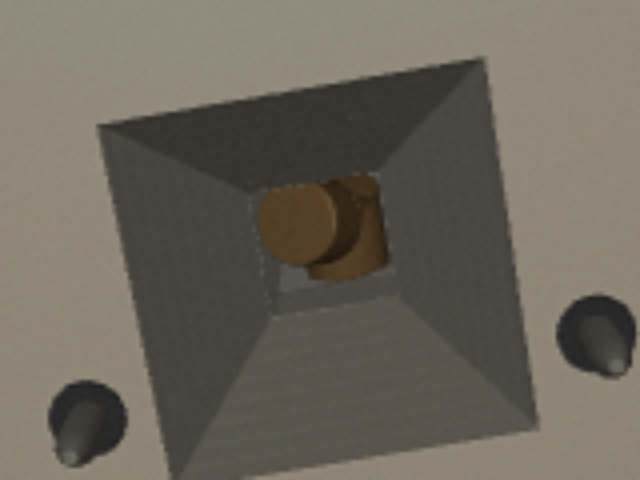

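```bash
python3 - <<'E'
from m import *
im,d,c,P=shot('wrist'); W=cloud(d,c,P)
p=W[215-60+225//4-4:215-60+225//4+5, 319-80+300//4-4:319-80+300//4+5].reshape(-1,3); print('top block',np.median(p,0))
E
python3 -m crank '[{"fingers":-0.1,"tx":0,"ty":-0.9,"tz":-0.3,"roll":1},{"fingers":-0.1,"tx":0,"ty":-1.8,"tz":-0.6,"roll":2},{"fingers":-0.1,"tx":0,"ty":-2.7,"tz":-1,"roll":3},{"fingers":-0.1,"tx":0,"ty":-3.6,"tz":-1.4,"roll":4},{"fingers":-0.1,"tx":0.5,"ty":-4.5,"tz":-1.8,"roll":5},{"fingers":-0.1,"tx":1,"ty":-5.4,"tz":-2.1,"roll":6.2},{"fingers":-0.1,"tx":1.5,"ty":-6.4,"tz":-2.4,"roll":7.3},{"fingers":-0.1,"tx":1.5,"ty":-6.4,"tz":-2.4,"roll":8.4}]' 45
python3 -m crank '[{"fingers":-0.1,"tx":0,"ty":0,"tz":0,"roll":0.1},{"fingers":-0.1,"tx":0,"ty":0,"tz":0,"roll":0.1},{"fingers":-0.1,"tx":0,"ty":0,"tz":0,"roll":0.1},{"fingers":-0.1,"tx":0,"ty":0,"tz":0,"roll":0.1},{"fingers":-0.1,"tx":0,"ty":0,"tz":0,"roll":0.1},{"fingers":-0.1,"tx":0,"ty":0,"tz":0,"roll":0.1},{"fingers":-0.1,"tx":0,"ty":0,"tz":0,"roll":0.1},{"fingers":-0.1,"tx":0,"ty":0,"tz":0,"roll":0.1}]'
python3 - <<'E'
from m import *
im,d,c,P=shot('wrist'); save('f',im); np.savez('f',im=im,d=d,P=P); go(.49,-.28,.3,-85)
E
```

```text
top block [ 0.58624485 -0.02785318  0.12061935]
time: 32.65
tool_pos: [0.4894, -0.281, 0.2999]
tool_rot: [-2.221, 1.566, 2.617]
contact_force: [0.3, 0.2, -1.2]
opening: 0.0415
time: 33.65
tool_pos: [0.4912, -0.2788, 0.3026]
tool_rot: [2.828, 1.571, 1.376]
contact_force: [0.1, -0.7, -0.4]
opening: 0.0413
tx 0.064 ty -0.032 tz 0.026 roll 0.177 | now [ 0.4911 -0.2788  0.3026] psi -83.23 t 33.70 tilt [ 1.e-04  1.e-04 -1.e+00]
```

View pics/f.png

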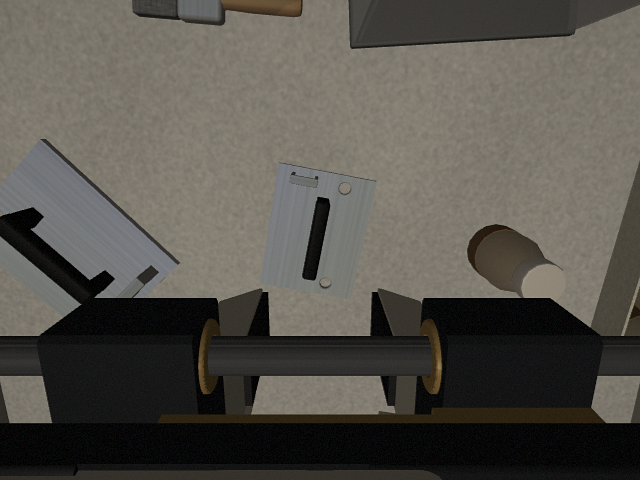

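The top block's upper face is 0.121 m high, so it is below the throat. The wrist view shows the cover with its black bar from (323,200) to (309,277), keeper at (305,180), and holes at (344,188) and (325,283).

```bash
cat > cov.py <<'E'
from m import *
def cover(im,d,c,P,box,zr=0.):
    v0,v1,u0,u1=box; W=cloud(d,c,P)[v0:v1,u0:u1]; g=im[v0:v1,u0:u1].max(-1)
    b=W[(W[...,2]>zr+.030)&(W[...,2]<zr+.05)&(g<60)]; top=np.median(b[:,2]); b=b[b[:,2]>top-.004]
    r=cv2.minAreaRect(b[:,:2].astype(np.float32)); print('bar',np.round(r[0],4),np.round(r[1],4),round(r[2],2),'top z',round(top,4))
    m=(abs(W[...,2]-zr-.006)<.004)|((W[...,2]>zr+.004)&(W[...,2]<zr+.05)); n,l,st,ce=cv2.connectedComponentsWithStats(m.astype(np.uint8)); i=1+np.argmax(st[1:,4])
    w=W[l==i]; p=w[abs(w[:,2]-zr-.006)<.004]; r=cv2.minAreaRect(p[:,:2].astype(np.float32)); print('plate',np.round(r[0],4),np.round(r[1],4),round(r[2],2),np.median(p[:,2]))
E
python3 - <<'E'
from cov import *
z=np.load('f.npz'); c,_=pose('wrist'); P=z['P']; im,d=z['im'],z['d']
cover(im,d,c,P,(150,297,240,390))
g=cv2.cvtColor(im,cv2.COLOR_RGB2GRAY); W=cloud(d,c,P)
for u,v in((344,188),(325,283)): 
    s=W[v-10:v+11,u-10:u+11,2]; m=s<.003; yy,xx=np.nonzero(m); print('hole',m.sum(),ray((u-10+xx.mean(),v-10+yy.mean()),.003,c,P).round(4))
im,d,c,P=shot('scene'); cover(im,d,c,P,(200,250,265,325))
E
```

```text
bar [ 0.492  -0.3124] [0.0791 0.0139] 85.96 top z 0.0394
plate [ 0.4925 -0.3133] [0.1309 0.101 ] 85.99 0.005712961257903715
hole 105 [ 0.5157 -0.2625  0.003 ]
hole 85 [ 0.5082 -0.3667  0.003 ]
bar [ 0.4951 -0.3117] [0.0797 0.0142] 84.76 top z 0.0401
plate [ 0.4892 -0.319 ] [0.1916 0.1837] 62.43 0.00553037804953016
```

```bash
python3 -c "
from h import *
go(.4922,-.3128,.041,-94.04)"
```

```text
tx 6.539 ty -0.073 tz 0.847 roll 1.080 | now [ 0.4911 -0.2788  0.3025] psi -83.24 t 33.75 tilt [ 0.e+00  1.e-04 -1.e+00]
```

```bash
python3 -m crank '[{"fingers":-0.1,"tx":0.5,"ty":-0.07,"tz":0.85,"roll":0.6},{"fingers":-0.1,"tx":1.5,"ty":-0.07,"tz":0.85,"roll":1.08},{"fingers":-0.1,"tx":2.8,"ty":-0.07,"tz":0.85,"roll":1.08},{"fingers":-0.1,"tx":4.1,"ty":-0.07,"tz":0.85,"roll":1.08},{"fingers":-0.1,"tx":5.3,"ty":-0.07,"tz":0.85,"roll":1.08},{"fingers":-0.1,"tx":5.3,"ty":-0.07,"tz":0.85,"roll":1.08},{"fingers":-0.1,"tx":5.3,"ty":-0.07,"tz":0.85,"roll":1.08},{"fingers":-0.1,"tx":5.3,"ty":-0.07,"tz":0.85,"roll":1.08}]'
python3 -c "
from h import *
go(.4922,-.3128,.041,-94.04)"
```

```text
time: 34.75
tool_pos: [0.4936, -0.3138, 0.0931]
tool_rot: [0.96, 1.566, -0.681]
contact_force: [-0.1, -0.6, 0.1]
opening: 0.0412
tx 1.302 ty -0.041 tz -0.026 roll 0.001 | now [ 0.4936 -0.3138  0.0931] psi -94.03 t 34.75 tilt [ 0.0035 -0.0028 -1.    ]
```

```bash
python3 -m crank '[{"fingers":-0.1,"tx":0.7,"ty":-0.03,"tz":-0.02,"roll":0},{"fingers":-0.1,"tx":1.26,"ty":-0.03,"tz":-0.02,"roll":0},{"fingers":-0.1,"tx":1.26,"ty":-0.03,"tz":-0.02,"roll":0},{"fingers":-1,"tx":1.26,"ty":-0.03,"tz":-0.02,"roll":0},{"fingers":-1,"tx":1.26,"ty":-0.03,"tz":-0.02,"roll":0},{"fingers":-1,"tx":1.26,"ty":-0.03,"tz":-0.02,"roll":0},{"fingers":-1,"tx":1.26,"ty":-0.03,"tz":-0.02,"roll":0},{"fingers":-1,"tx":1.26,"ty":-0.03,"tz":-0.02,"roll":0}]' 45
python3 -m crank '[{"fingers":-1,"tx":-0.3,"ty":0,"tz":0,"roll":0},{"fingers":-1,"tx":-0.8,"ty":0,"tz":0,"roll":0},{"fingers":-1,"tx":-1.6,"ty":0,"tz":0,"roll":0},{"fingers":-1,"tx":-2.5,"ty":0,"tz":0,"roll":0},{"fingers":-1,"tx":-3.5,"ty":0,"tz":0,"roll":0},{"fingers":-1,"tx":-4.5,"ty":0,"tz":0,"roll":0},{"fingers":-1,"tx":-5.5,"ty":0,"tz":0,"roll":0},{"fingers":-1,"tx":-5.5,"ty":0,"tz":0,"roll":0}]'
python3 -c "
from h import *
go(.5881,-.0232,.260,-80.2)"
```

```text
time: 35.75
tool_pos: [0.4915, -0.3122, 0.0409]
tool_rot: [1.001, 1.57, -0.64]
contact_force: [-1.5, 0.7, 5.3]
opening: 0.0133
time: 36.75
tool_pos: [0.4921, -0.3127, 0.2633]
tool_rot: [0.958, 1.565, -0.683]
contact_force: [-0.3, 0.0, -4.6]
opening: 0.0135
tx 0.066 ty 1.885 tz -7.388 roll -1.383 | now [ 0.4921 -0.3127  0.2633] psi -94.03 t 36.75 tilt [ 0.0049 -0.004  -1.    ]
```

```bash
python3 -m crank '[{"fingers":-1,"tx":0,"ty":0.2,"tz":-0.7,"roll":0},{"fingers":-1,"tx":0,"ty":0.4,"tz":-1.8,"roll":-0.2},{"fingers":-1,"tx":0,"ty":0.7,"tz":-3,"roll":-0.5},{"fingers":-1,"tx":0,"ty":1.1,"tz":-4.2,"roll":-0.8},{"fingers":-1,"tx":0,"ty":1.4,"tz":-5.4,"roll":-1.1},{"fingers":-1,"tx":0,"ty":1.7,"tz":-6.6,"roll":-1.38},{"fingers":-1,"tx":0,"ty":1.88,"tz":-7.38,"roll":-1.38},{"fingers":-1,"tx":0,"ty":1.88,"tz":-7.38,"roll":-1.38}]'
python3 - <<'E'
from m import *
im,d,c,P=shot('wrist'); save('g',im); np.savez('g',im=im,d=d,P=P)
im,d,c,P=shot('scene'); np.savez('gs',im=im,d=d,P=P); go(.5881,-.0232,.260,-80.2)
E
```

```text
time: 37.75
tool_pos: [0.5864, -0.0202, 0.2577]
tool_rot: [-2.054, 1.567, 2.833]
contact_force: [-0.3, -1.2, -4.5]
opening: 0.0138
tx -0.042 ty 0.044 tz 0.019 roll 0.001 | now [ 0.5862 -0.0227  0.2583] psi -80.19 t 37.85 tilt [-3.4e-03  2.0e-04 -1.0e+00]
```

View pics/g.png

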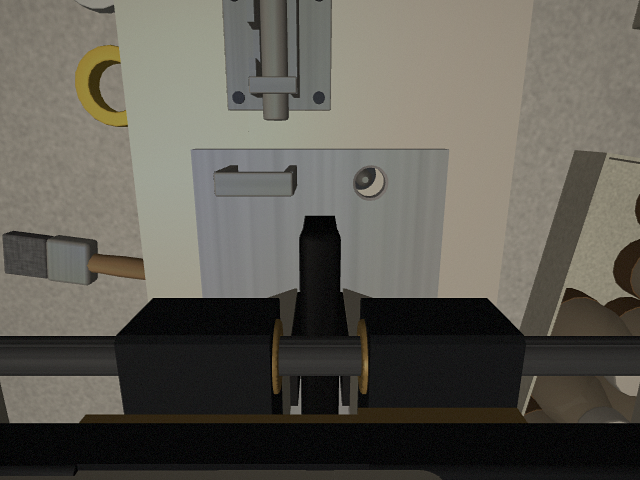

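The wrist view shows the cover held square over the hopper, with stud b visible through its hole at about (369,182). The keeper at (255,182) is in line with the bolt rod (275,110) once the height difference is allowed for.

Run:
```python
from m import *
c,_=pose('wrist')
z=np.load('c.npz'); W=cloud(z['d'],c,z['P'])
st=[]
for u,v in((249,228),(381,228)):
    w=W[v-18:v+14,u-18:u+18].reshape(-1,3); t=w[(w[:,2]>.172)&(w[:,2]<.195)]
    hi=t[t[:,2]>.186]; st.append(hi.mean(0)); print('stud all',t.mean(0).round(4),'tip',hi.mean(0).round(4),len(hi),t[:,2].max())
v=st[1]-st[0]; print('dir',np.degrees(np.arctan2(-v[0],v[1])),np.linalg.norm(v[:2]))
z=np.load('g.npz'); P=z['P']; W=cloud(z['d'],c,P); zt=np.median(W[220:280,230:280,2]); print('plate top',zt, 'left/right', np.median(W[220:280,215:240,2]),np.median(W[220:280,400:425,2]),'far',np.median(W[155:165,300:350,2]),'near',np.median(W[270:290,390:420,2]))
s=W[160:205,345:392,2]; m=(s<zt-.004); n,l,sts,ce=cv2.connectedComponentsWithStats(m.astype(np.uint8)); i=1+np.argmax(sts[1:,4]); uv=ce[i]+[345,160]; print('hole',uv,sts[i],ray(uv,zt-.003,c,P).round(4))
t=W[160:205,345:392].reshape(-1,3); t=t[(t[:,2]>.178)&(t[:,2]<.195)]; print('stud thru',t.mean(0).round(4),len(t),t[:,2].max())
# plate rect from top surface edges
m=(abs(W[...,2]-zt)<.003)&(np.arange(480)[:,None]<298); p=W[m]; n=np.polyfit(p[:,1],p[:,2],1); 
cn=cv2.findContours(m.astype(np.uint8),0,1)[0]; cn=max(cn,key=len)[:,0]
top=cn[(cn[:,1]<156)&(cn[:,0]>200)&(cn[:,0]<440)]; q=W[top[:,1],top[:,0]]; k=np.polyfit(q[:,1]*0+q[:,0],q[:,1],1); print('far edge angle',np.degrees(np.arctan(k[0])))
print('target hole',np.array([.5881,-.0232])+Ro.from_euler('z',9.8,degrees=True).as_matrix()[:2,:2]@[.02,.052])
```

```text
stud all [ 0.6158 -0.0701  0.1836] tip [ 0.6166 -0.0706  0.1883] 46 0.19035635804553785
stud all [0.5983 0.0305 0.1837] tip [0.5989 0.0311 0.1881] 45 0.19015566999118272
dir 9.875939275665594 0.1031968155792898
plate top 0.22252529785286185 left/right 0.22256124906140964 0.2222826662647846 far 0.2224582574160615 near 0.22228371388181034
hole [369.22926094 181.84012066] [ 10   8  29  29 663] [0.5979 0.034  0.2195]
stud thru [0.5993 0.0322 0.1866] 206 0.19053142966333847
far edge angle 9.974372848353815
target hole [0.59895726 0.0314454 ]
```

```bash
python3 -m crank '[{"fingers":-1,"tx":0.1,"ty":0.03,"tz":0.01,"roll":0},{"fingers":-1,"tx":0.3,"ty":0.03,"tz":0.01,"roll":0},{"fingers":-1,"tx":0.4,"ty":0.03,"tz":0.01,"roll":0},{"fingers":-1,"tx":0.4,"ty":0.03,"tz":0.01,"roll":0},{"fingers":-1,"tx":0.4,"ty":0.03,"tz":0.01,"roll":0},{"fingers":-1,"tx":0.4,"ty":0.03,"tz":0.01,"roll":0},{"fingers":-1,"tx":0.4,"ty":0.03,"tz":0.01,"roll":0},{"fingers":-1,"tx":0.4,"ty":0.03,"tz":0.01,"roll":0}]'
cat > hole.py <<'E'
from m import *
im,d,c,P=shot('wrist'); W=cloud(d,c,P); zt=np.median(W[240:280,240:280,2]); print('plate top',zt)
f=K(c); q=np.linalg.inv(P)@np.array([.599,.0314,zt-.003,1]); u,v=int(q[0]/q[2]*f+c['cx']),int(q[1]/q[2]*f+c['cy'])
s=W[v-26:v+26,u-26:u+26,2]; m=(s<zt-.004); n,l,sts,ce=cv2.connectedComponentsWithStats(m.astype(np.uint8)); i=1+np.argmax(sts[1:,4]); uv=ce[i]+[u-26,v-26]; h=ray(uv,zt-.003,c,P); print('hole',uv,sts[i],h.round(4))
t=W[v-30:v+30,u-30:u+30].reshape(-1,3); t=t[(t[:,2]>.186)&(t[:,2]<.195)]; print('stud',t.mean(0).round(4) if len(t) else 0,len(t)); print('shift needed to .5989,.0314',(np.array([.5989,.0314])-h[:2]).round(4))
go(.5881,-.0232,.22,-80.2); save('hole',im)
E
python3 hole.py
```

```text
time: 38.85
tool_pos: [0.5883, -0.023, 0.2443]
tool_rot: [1.767, 1.571, 0.367]
contact_force: [0.7, -0.7, -3.2]
opening: 0.0136
plate top 0.2089814754526076
hole [369.22546012 181.73773006] [ 15  14  29  29 652] [0.6002 0.0312 0.206 ]
stud [0.5996 0.0318 0.1883] 125
shift needed to .5989,.0314 [-0.0013  0.0002]
tx 0.607 ty -0.006 tz 0.005 roll -0.003 | now [ 0.5883 -0.023   0.2443] psi -80.23 t 38.90 tilt [ 2.e-04  1.e-04 -1.e+00]
```

```bash
python3 -m crank '[{"fingers":-1,"tx":0.12,"ty":-0.02,"tz":0,"roll":0},{"fingers":-1,"tx":0.25,"ty":-0.02,"tz":0,"roll":0},{"fingers":-1,"tx":0.4,"ty":-0.02,"tz":0,"roll":0},{"fingers":-1,"tx":0.55,"ty":-0.02,"tz":0,"roll":0},{"fingers":-1,"tx":0.7,"ty":-0.02,"tz":0,"roll":0},{"fingers":-1,"tx":0.8,"ty":-0.02,"tz":0,"roll":0},{"fingers":-1,"tx":0.88,"ty":-0.02,"tz":0,"roll":0},{"fingers":-1,"tx":0.88,"ty":-0.02,"tz":0,"roll":0}]'
python3 hole.py
```

```text
time: 39.9
tool_pos: [0.5874, -0.0231, 0.2088]
tool_rot: [-2.15, 1.57, 2.733]
contact_force: [0.3, 0.5, -3.7]
opening: 0.0133
plate top 0.17352109525531656
hole [363.96052632 181.72368421] [ 13  14  29  29 228] [0.5972 0.0307 0.1705]
stud [0.5992 0.0321 0.1881] 209
shift needed to .5989,.0314 [0.0017 0.0007]
tx -0.275 ty 0.014 tz 0.004 roll -0.003 | now [ 0.5875 -0.0231  0.209 ] psi -80.23 t 39.95 tilt [ 0.e+00  1.e-04 -1.e+00]
```

```bash
python3 -m crank '[{"fingers":-1,"tx":0.04,"ty":0,"tz":0,"roll":0},{"fingers":-1,"tx":0.07,"ty":0,"tz":0,"roll":0},{"fingers":-1,"tx":0.08,"ty":0,"tz":0,"roll":0},{"fingers":-1,"tx":0.08,"ty":0,"tz":0,"roll":0},{"fingers":-0.5,"tx":0.08,"ty":0,"tz":0,"roll":0},{"fingers":-0.2,"tx":0.08,"ty":0,"tz":0,"roll":0},{"fingers":-0.2,"tx":0.08,"ty":0,"tz":0,"roll":0},{"fingers":-0.2,"tx":0.08,"ty":0,"tz":0,"roll":0}]'
python3 -m crank '[{"fingers":-0.2,"tx":-0.5,"ty":0,"tz":0,"roll":0},{"fingers":-0.2,"tx":-1.2,"ty":0,"tz":0,"roll":0},{"fingers":-0.2,"tx":-2.4,"ty":0,"tz":0,"roll":0},{"fingers":-0.2,"tx":-3.5,"ty":0,"tz":-0.8,"roll":0},{"fingers":-0.2,"tx":-3.5,"ty":0,"tz":-1.6,"roll":0},{"fingers":-0.2,"tx":-3.5,"ty":0,"tz":-1.6,"roll":0},{"fingers":-0.2,"tx":-3.5,"ty":0,"tz":-1.6,"roll":0},{"fingers":-0.2,"tx":-3.5,"ty":0,"tz":-1.6,"roll":0}]'
python3 - <<'E'
from cov import *
im,d,c,P=shot('wrist'); save('i',im); np.savez('i',im=im,d=d,P=P)
go(.55,.06,.3,-80.2)
E
```

```text
time: 40.95
tool_pos: [0.5876, -0.0232, 0.2059]
tool_rot: [1.477, 1.57, 0.077]
contact_force: [-0.2, -0.2, -0.1]
opening: 0.0363
time: 41.95
tool_pos: [0.5767, 0.039, 0.3452]
tool_rot: [-1.642, 1.57, -3.043]
contact_force: [0.5, 0.3, 0.9]
opening: 0.0369
tx 1.132 ty -0.569 tz -0.629 roll -0.010 | now [0.5767 0.039  0.3453] psi -80.30 t 42.00 tilt [-9.e-04 -1.e-04 -1.e+00]
```

View pics/i.png

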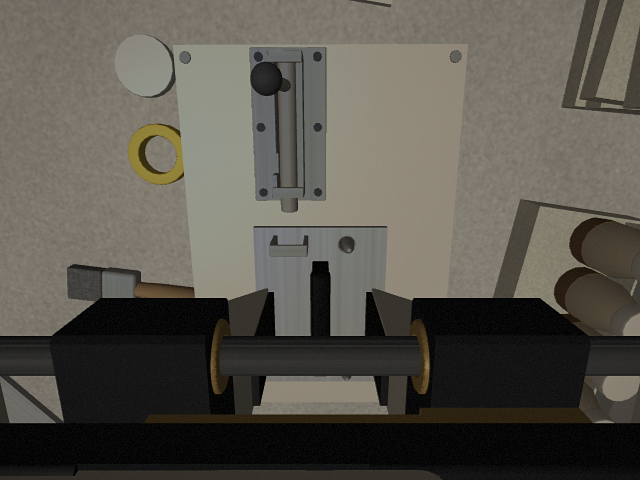

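The wrist view shows the cover seated flat, with stud b showing through its hole at (346,244) and the keeper at (289,245) in line with the rod (289,205). The knob is at (266,78). Next I measure the cover and the knob.

```bash
cat > knob.py <<'E'
from m import *
C=np.array([.5880,-.0232]); R2=Ro.from_euler('z',9.85,degrees=True).as_matrix()[:2,:2]; cage0=C-R2@[0,-.05]
def tocage(p): return R2.T@(np.asarray(p)[:2]-cage0)
def toworld(x,y): return cage0+R2@[x,y]
def knob(im,d,c,P,r=.012):
    W=cloud(d,c,P); L=(W[...,:2]-cage0)@R2; g=im.max(-1)
    m=(W[...,2]>.172)&(W[...,2]<.245)&(g<70)&(L[...,0]>-.09)&(L[...,0]<0)&(L[...,1]>.04)&(L[...,1]<.135)
    n,l,st,ce=cv2.connectedComponentsWithStats(m.astype(np.uint8)); i=1+np.argmax(st[1:,4]); w=W[l==i]
    # least-squares sphere, radius 9 mm
    from scipy.optimize import least_squares
    f=least_squares(lambda q:np.linalg.norm(w-q,axis=1)-.009,w.mean(0)-[0,0,.006],loss='soft_l1',f_scale=.001)
    return f.x,tocage(f.x),len(w),ce[i],np.std(f.fun)
def show(n):
    im,d,c,P=shot(n); k=knob(im,d,c,P); print(n,'knob',k[0].round(4),'cage',k[1].round(4),k[2:]); return im,d,c,P
E
python3 - <<'E'
from knob import *; from cov import cover
z=np.load('i.npz'); c,_=pose('wrist'); print(knob(z['im'],z['d'],c,z['P'])); W=cloud(z['d'],c,z['P'])
p=W[228:290,262:380].reshape(-1,3); p=p[abs(p[:,2]-.171)<.005]; A=np.c_[p[:,:2]-p[:,:2].mean(0),np.ones(len(p))]; print('plate plane',np.linalg.lstsq(A,p[:,2],rcond=None)[0],len(p))
for n in('scene','side'): im,d,c,P=show(n)
print('roof',np.median(W[100:200,350:440,2]))
w=toworld(-.022,.145); go(*w,.26,-80.15); print(w)
E
```

```text
(array([0.53452834, 0.12740886, 0.21883049]), array([-0.02691887,  0.1075361 ]), 1617, array([275.88930118,  99.08781694]), np.float64(0.018433837290627208))
plate plane [-0.00116363 -0.00050711  0.17071451] 6116
scene knob [0.5559 0.1102 0.1837] cage [-0.0088  0.0869] (78, array([354.21794872, 320.47435897]), np.float64(0.012750321567558988))
side knob [0.5261 0.1299 0.2281] cage [-0.0347  0.1114] (6, array([245.5       , 274.33333333]), np.float64(0.0009266872112878322))
roof 0.164639286470874
tx 2.136 ty -0.546 tz -3.288 roll -0.015 | now [0.5767 0.0392 0.3454] psi -80.30 t 42.10 tilt [-7.e-04  0.e+00 -1.e+00]
[0.53296578 0.16516198]
```

```bash
python3 -m crank '[{"fingers":-1,"tx":0,"ty":-0.2,"tz":-1,"roll":0},{"fingers":-1,"tx":0,"ty":-0.4,"tz":-2.2,"roll":0},{"fingers":-1,"tx":0,"ty":-0.64,"tz":-3.29,"roll":-0.015},{"fingers":-1,"tx":0,"ty":-0.64,"tz":-3.29,"roll":-0.015},{"fingers":-1,"tx":0.8,"ty":-0.64,"tz":-3.29,"roll":-0.015},{"fingers":-1,"tx":1.8,"ty":-0.64,"tz":-3.29,"roll":-0.015},{"fingers":-1,"tx":2.63,"ty":-0.64,"tz":-3.29,"roll":-0.015},{"fingers":-1,"tx":2.63,"ty":-0.64,"tz":-3.29,"roll":-0.015}]' 30
python3 - <<'E'
from knob import *
s=observe(); print(tocage(s['tool_pos']),s['opening'],s['contact_force']); w=toworld(-.026,.0805); go(*w,.24,-80.15)
E
```

```text
time: 43.1
tool_pos: [0.5283, 0.164, 0.2383]
tool_rot: [-1.53, 1.565, -2.929]
contact_force: [0.0, 0.5, -0.2]
opening: 0.0003
[-0.02684142  0.14461114] 0.0002595329497496651 [ 0.04783103  0.51404818 -0.20195094]
tx -0.042 ty 0.021 tz 1.603 roll -0.001 | now [0.5283 0.164  0.2383] psi -80.16 t 43.10 tilt [-0.0054 -0.0012 -1.    ]
```

```bash
python3 -m crank '[{"fingers":-1,"tx":0,"ty":0,"tz":0.2,"roll":0},{"fingers":-1,"tx":0,"ty":0,"tz":0.4,"roll":0},{"fingers":-1,"tx":0,"ty":0,"tz":0.6,"roll":0},{"fingers":-1,"tx":0,"ty":0,"tz":0.8,"roll":0},{"fingers":-1,"tx":0,"ty":0,"tz":1,"roll":0},{"fingers":-1,"tx":0,"ty":0,"tz":1.2,"roll":0},{"fingers":-1,"tx":0,"ty":0,"tz":1.4,"roll":0},{"fingers":-1,"tx":0,"ty":0,"tz":1.55,"roll":0}]'
python3 -m crank '[{"fingers":-1,"tx":0,"ty":0,"tz":0.05,"roll":0},{"fingers":-1,"tx":0,"ty":0,"tz":0.1,"roll":0},{"fingers":-1,"tx":0,"ty":0,"tz":0.13,"roll":0},{"fingers":-1,"tx":0,"ty":0,"tz":0.15,"roll":0},{"fingers":-1,"tx":0,"ty":0,"tz":0.15,"roll":0},{"fingers":-1,"tx":0,"ty":0,"tz":0.15,"roll":0},{"fingers":-1,"tx":0,"ty":0,"tz":0.15,"roll":0},{"fingers":-1,"tx":0,"ty":0,"tz":0.15,"roll":0}]'
python3 - <<'E'
from knob import *
s=observe(); print(tocage(s['tool_pos']),s['contact_force'])
im,d,c,P=shot('scene'); save('j',cv2.resize(im[225:385,250:410],None,fx=3.5,fy=3.5)); im,d,c,P=shot('wrist'); save('jw',im)
E
```

```text
time: 44.1
tool_pos: [0.5398, 0.1037, 0.2405]
tool_rot: [-1.969, 1.571, 2.917]
contact_force: [-0.1, 2.2, 1.1]
opening: 0.0004
time: 45.1
tool_pos: [0.5401, 0.1013, 0.2406]
tool_rot: [-3.127, 1.565, 1.759]
contact_force: [-1.5, 14.2, 2.1]
opening: 0.0003
[-0.02591506  0.08088418] [-1.48658425 14.16478509  2.12063182]
```

View pics/jw.png

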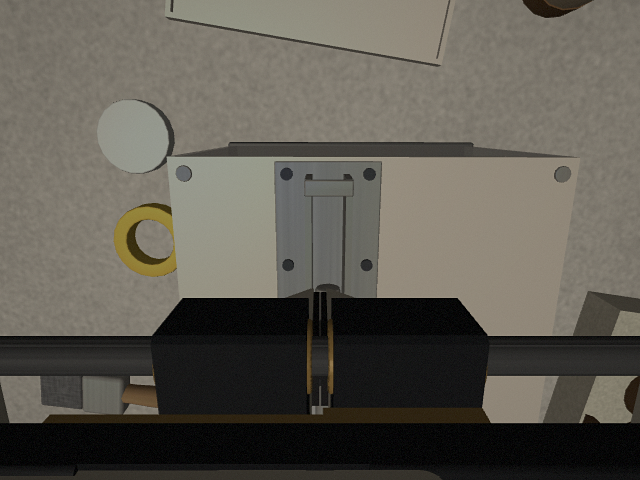

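The push stopped at finger y 80.9 mm, where 80.5 mm was predicted, with 14 N of force: the rod is home. The wrist view shows the rear of the barrel, empty of the rod. Now I go round to the knob's +x side.

```bash
python3 -m crank '[{"fingers":-1,"tx":0,"ty":0,"tz":-0.3,"roll":0},{"fingers":-1,"tx":-0.6,"ty":0,"tz":-0.4,"roll":0},{"fingers":-1,"tx":-1.5,"ty":0.2,"tz":-0.3,"roll":0},{"fingers":-1,"tx":-1.5,"ty":0.98,"tz":0.47,"roll":0},{"fingers":-1,"tx":-1.5,"ty":0.98,"tz":0.47,"roll":0},{"fingers":-1,"tx":-1,"ty":0.98,"tz":0.47,"roll":0},{"fingers":-1,"tx":-1,"ty":0.98,"tz":0.47,"roll":0},{"fingers":-1,"tx":-1,"ty":0.98,"tz":0.47,"roll":0}]'
python3 - <<'E'
from knob import *
show('wrist'); show('scene')
s=observe(); print(tocage(s['tool_pos'])); w=toworld(.013,.062); go(*w,.245,-80.15)
E
```

```text
time: 46.2
tool_pos: [0.5824, 0.0868, 0.281]
tool_rot: [0.201, 1.571, -1.197]
contact_force: [0.3, -0.0, 1.2]
opening: 0.0002
wrist knob [0.5444 0.1099 0.1821] cage [-0.0202  0.0886] (1483, array([258.44504383, 207.8091706 ]), np.float64(0.011005227245288985))
scene knob [0.5548 0.115  0.1841] cage [-0.0091  0.0919] (81, array([355.4691358 , 321.79012346]), np.float64(0.011364772958788964))
[0.01359074 0.05922335]
tx 0.909 ty -0.016 tz -0.070 roll 0.008 | now [0.5827 0.0867 0.2814] psi -80.07 t 46.30 tilt [ 0.0011 -0.     -1.    ]
```

```bash
python3 -m crank '[{"fingers":-1,"tx":0.5,"ty":0,"tz":-0.07,"roll":0},{"fingers":-1,"tx":0.9,"ty":0,"tz":-0.07,"roll":0},{"fingers":-1,"tx":0.9,"ty":-0.2,"tz":-0.07,"roll":0},{"fingers":-1,"tx":0.9,"ty":-0.4,"tz":-0.07,"roll":0},{"fingers":-1,"tx":0.97,"ty":-0.55,"tz":-0.07,"roll":0},{"fingers":-1,"tx":1.05,"ty":-0.7,"tz":-0.07,"roll":0},{"fingers":-1,"tx":1.15,"ty":-0.85,"tz":-0.07,"roll":0},{"fingers":-1,"tx":1.23,"ty":-1,"tz":-0.07,"roll":0}]'
python3 - <<'E'
from knob import *
s=observe(); print(tocage(s['tool_pos']))
im,d,c,P=shot('scene'); save('k',cv2.resize(im[225:385,250:410],None,fx=3.5,fy=3.5))
E
```

```text
time: 47.3
tool_pos: [0.5423, 0.0823, 0.2311]
tool_rot: [-2.133, 1.571, 2.753]
contact_force: [0.7, 0.6, 2.3]
opening: 0.0004
[-0.02698736  0.06178376]
```

View pics/k.png

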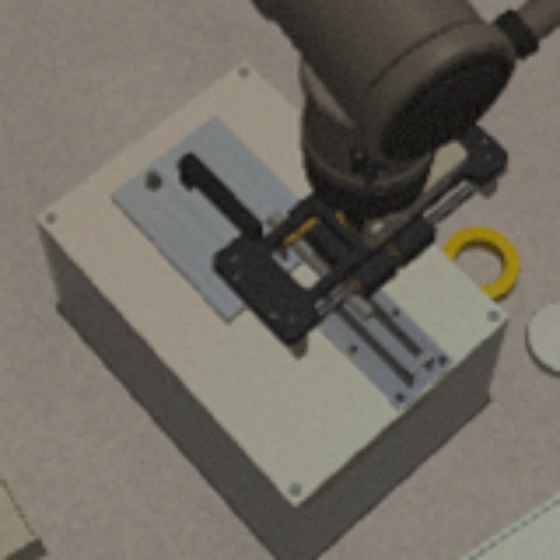

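```bash
python3 -m crank '[{"fingers":-1,"tx":-0.4,"ty":0.1,"tz":0,"roll":0},{"fingers":-1,"tx":-1.2,"ty":0.1,"tz":0,"roll":0},{"fingers":-1,"tx":-1.5,"ty":-0.3,"tz":0,"roll":0},{"fingers":-1,"tx":-1.5,"ty":-1.07,"tz":0,"roll":0},{"fingers":-1,"tx":-1.5,"ty":-1.07,"tz":0,"roll":0},{"fingers":-1,"tx":-1.3,"ty":-1.07,"tz":0,"roll":0},{"fingers":-1,"tx":-1.3,"ty":-1.07,"tz":0,"roll":0},{"fingers":-1,"tx":-1.3,"ty":-1.07,"tz":0,"roll":0}]'
python3 - <<'E'
from knob import *
s=observe(); print(tocage(s['tool_pos']),s['tool_pos'])
im,d,c,P=shot('scene'); save('l',cv2.resize(im[225:385,250:410],None,fx=3.5,fy=3.5)); im,d,c,P=shot('wrist'); save('lw',im)
E
```

```text
time: 48.35
tool_pos: [0.5009, 0.0751, 0.2829]
tool_rot: [-1.851, 1.57, 3.034]
contact_force: [0.7, -0.5, -0.6]
opening: 0.0002
[-0.06896888  0.06170111] [0.50093915 0.07505605 0.28289077]
```

View pics/lw.png

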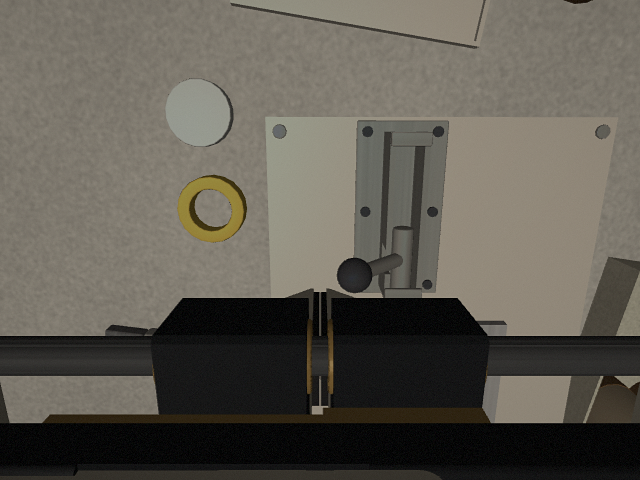

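The wrist view shows the knob swung out over the front wall at (354,275), with the handle through the notch. Now pressing it down from above.

```bash
python3 -m crank '[{"fingers":-1,"tx":0.4,"ty":0.12,"tz":0,"roll":0},{"fingers":-1,"tx":0.7,"ty":0.12,"tz":0,"roll":0},{"fingers":-1,"tx":0.9,"ty":0.12,"tz":0,"roll":0},{"fingers":-1,"tx":1.1,"ty":0.12,"tz":0,"roll":0},{"fingers":-1,"tx":1.25,"ty":0.1,"tz":0,"roll":0},{"fingers":-1,"tx":1.4,"ty":0.05,"tz":0,"roll":0},{"fingers":-1,"tx":1.55,"ty":0,"tz":0,"roll":0},{"fingers":-1,"tx":1.62,"ty":0,"tz":0,"roll":0}]'
python3 -m crank '[{"fingers":-1,"tx":0.02,"ty":0,"tz":0,"roll":0},{"fingers":-1,"tx":0.05,"ty":0,"tz":0,"roll":0},{"fingers":-1,"tx":0.08,"ty":0,"tz":0,"roll":0},{"fingers":-1,"tx":0.08,"ty":0,"tz":0,"roll":0},{"fingers":-1,"tx":0.08,"ty":0,"tz":0,"roll":0},{"fingers":-1,"tx":0.08,"ty":0,"tz":0,"roll":0},{"fingers":-1,"tx":0.08,"ty":0,"tz":0,"roll":0},{"fingers":-1,"tx":0.08,"ty":0,"tz":0,"roll":0}]'
python3 -c "
from h import *
s=observe();print(s['contact_force'])"
```

```text
time: 49.45
tool_pos: [0.4918, 0.0738, 0.2166]
tool_rot: [-1.604, 1.549, -3.001]
contact_force: [-30.9, -7.9, 11.2]
opening: 0.0002
time: 50.45
tool_pos: [0.4907, 0.0738, 0.2125]
tool_rot: [-1.62, 1.545, -3.017]
contact_force: [-31.9, -7.2, 8.5]
opening: 0.0006
[-31.8707166   -7.22903703   8.54471579]
```

A 31 N side force means the finger slipped down beside the knob. Backing off and looking.

```bash
python3 -m crank '[{"fingers":-1,"tx":0,"ty":-0.3,"tz":0,"roll":0},{"fingers":-1,"tx":-0.3,"ty":-0.4,"tz":0,"roll":0},{"fingers":-1,"tx":-1.2,"ty":-0.4,"tz":0,"roll":0},{"fingers":-1,"tx":-2.2,"ty":-0.4,"tz":-0.3,"roll":0},{"fingers":-1,"tx":-2.6,"ty":0.2,"tz":-1,"roll":0},{"fingers":-1,"tx":-2.6,"ty":0.5,"tz":-1,"roll":0},{"fingers":-1,"tx":-2.6,"ty":0.5,"tz":-1,"roll":0},{"fingers":-1,"tx":-2.6,"ty":0.5,"tz":-1,"roll":0}]'
python3 - <<'E'
from knob import *
s=observe(); print(tocage(s['tool_pos']),s['tool_pos'])
im,d,c,P=shot('wrist'); np.savez('n',im=im,d=d,P=P); save('n',im)
im,d,c,P=shot('scene'); np.savez('ns',im=im,d=d,P=P)
E
```

```text
time: 51.45
tool_pos: [0.5129, 0.1172, 0.3187]
tool_rot: [-1.555, 1.569, -2.954]
contact_force: [1.5, 0.1, -0.1]
opening: 0.0003
[-0.0499245   0.10117652] [0.51294977 0.11720747 0.31867268]
```

View pics/n.png

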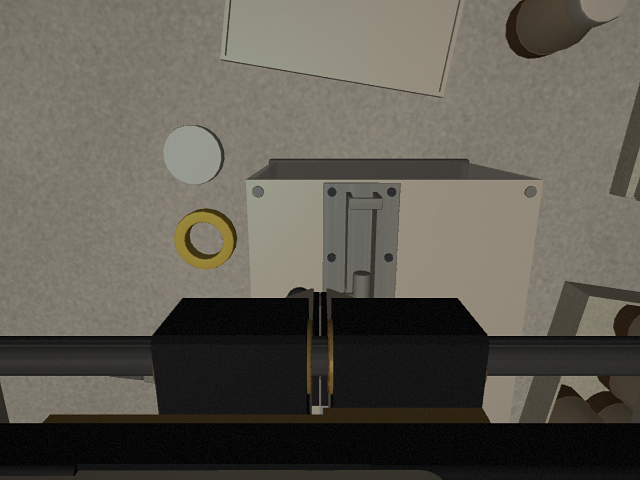

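The knob is now further out, at (300,292), but partly hidden. Shifting the view.

```bash
python3 -m crank '[{"fingers":-1,"tx":-0.4,"ty":0.4,"tz":0.8,"roll":0},{"fingers":-1,"tx":-0.4,"ty":0.4,"tz":1.6,"roll":0},{"fingers":-1,"tx":-0.4,"ty":0.4,"tz":2.4,"roll":0},{"fingers":-1,"tx":-0.4,"ty":0.4,"tz":2.4,"roll":0},{"fingers":-1,"tx":-0.4,"ty":0.4,"tz":2.4,"roll":0},{"fingers":-1,"tx":-0.4,"ty":0.4,"tz":2.4,"roll":0},{"fingers":-1,"tx":-0.4,"ty":0.4,"tz":2.4,"roll":0},{"fingers":-1,"tx":-0.4,"ty":0.4,"tz":2.4,"roll":0}]'
cat > kn2.py <<'E'
from knob import *
from scipy.optimize import least_squares
im,d,c,P=shot('wrist'); save('o',im); np.savez('o',im=im,d=d,P=P)
W=cloud(d,c,P); L=(W[...,:2]-cage0)@R2; g=im.max(-1); v=np.arange(480)[:,None]
m=(W[...,2]>.168)&(W[...,2]<.245)&(g<62)&(L[...,0]>-.085)&(L[...,0]<-.040)&(L[...,1]>.045)&(L[...,1]<.08)&(v<296)
n,l,st,ce=cv2.connectedComponentsWithStats(m.astype(np.uint8)); i=1+np.argmax(st[1:,4]); w=W[l==i]; t=w[w[:,2]>w[:,2].max()-.012]
f=least_squares(lambda q:np.linalg.norm(t-q,axis=1)-.009,t.mean(0)-[0,0,.006],loss='soft_l1',f_scale=.0005).x
k=tocage(f); print('knob',ce[i],st[i,4],'cage',k.round(4),'z',f[2].round(4),'theta',np.arctan2(-k[0]-.022,f[2]-.183).round(3),'top',w[:,2].max())
q=L[m]; print('ring px',m.sum())
E
python3 kn2.py
```

```text
time: 52.55
tool_pos: [0.5456, 0.0265, 0.3354]
tool_rot: [2.071, 1.571, 0.674]
contact_force: [0.2, -0.0, 0.5]
opening: 0.0006
knob [272.35462185 153.4789916 ] 595 cage [-0.0629  0.0624] z 0.1878 theta 1.453 top 0.19839869474363475
ring px 595
```

View pics/o.png

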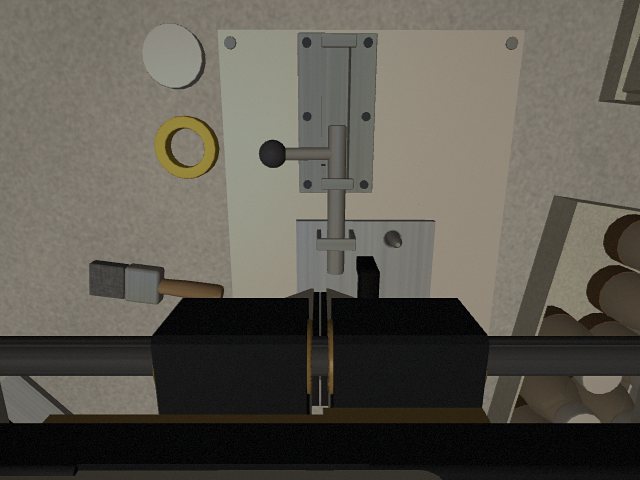

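The wrist view shows the handle lying level through the notch with the knob at (272,153). The rod runs through the keeper at (336,240). Measured handle angle is about 1.45 rad, and knob y 62.4 mm puts the bolt at about 0.055. One last check of the cover, then hand in.

Run:
```python
from knob import *
z=np.load('o.npz'); c,_=pose('wrist'); W=cloud(z['d'],c,z['P']); p=W[222:294,298:430].reshape(-1,3); p=p[abs(p[:,2]-.171)<.004]
A=np.c_[p[:,:2]-p[:,:2].mean(0),np.ones(len(p))]; print('plate',np.linalg.lstsq(A,p[:,2],rcond=None)[0],len(p))
L=(p[:,:2]-cage0)@R2; print('far edge y',np.percentile(L[:,1],99.8),'x range',np.percentile(L[:,0],[.2,99.8]))
im,d,c,P=shot('scene'); print([b[2] for b in blocks(im,d,c,P) if .1<b[2][1]<.5 and b[2][0]<.65]); print(observe()['contact_force'])
hand_in()
```

```text
plate [-0.00023325 -0.00028769  0.17071508] 7142
far edge y 0.01375745914686602 x range [-0.04825515  0.04923868]
[]
[0.15736143 0.05777648 0.42545675]
the job is handed in; nothing more can be done
```

The feeder is filled, covered and bolted, and I handed the job in at about 53 s of the 210 s allowed; no verdict was reported.

**What I did:** I dropped all six feed blocks into the hopper. I then lowered the small non-green cover over both studs, keeper towards the bolt. Last, I slid the bolt home through the keeper and turned its handle down into the notch.

**Last checks:**
- **Blocks:** None are left in the tray. Before the cover went on, the top block's upper face was at 0.121 m, below the 0.129 m throat.
- **Cover:** Its top is at 0.1707 m (0.171 m expected for flush), tilted less than 0.001 rad, and its visible edges are about 1 mm from the ideal place.
- **Bolt and handle:** The knob is at cage y 62.4 mm, which puts the bolt at about 0.0546 m, and the handle is at about 1.45 rad.
- **Robot:** The arm is clear above the cage, with contact force near zero.

**What went wrong on the way:**
- One block had been knocked aside before I reached it, so the first grasp closed empty. I found it again and dropped it in.
- While I was pressing the handle down, the finger slipped beside the knob with about 31 N sideways on the fingertip. The check afterwards showed the handle fully down.
- My automatic fit of the knob's position gave unreliable numbers in several views, so the final angle comes from a tighter crop of the last wrist picture.

I did not separately measure that the bottles, tape, brush and dish stayed put, but the pictures show no sign that they moved.

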